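Put a bow frog away in the sprung-lid case

TASK

Put the loose ebony bow frog away in the frog case that is screwed to the bench: press the thumb button of its latch until the lid springs fully open, lay the frog flat in its nest, fully home (either way round), then push the lid down until the latch snaps over its lip and let go. Work by feel and gently: never push the case, its latch or its lid with more than 15 N, bed the frog softly, and leave the other things on the bench where they are.

Things in the scene. Friction and masses are not known exactly. Their poses are not given: they have to be found in the camera images.
- frog_case: Wooden case, 84 (x) x 76 (y) mm, screwed to the bench by a small brass foot on each side (feet reach y = +-49). Origin at the centre of its underside, z up, its front (latch) faces its own -x, the lid's hinge is at its rear (+x). Top face (rim) of the base 28 mm up. Shut, the lid's flat top is 41.5 mm up.
- nest (a point): Centre of the felt floor of the nest for the frog, on the case's centre line, 21 mm above the bench and 4 mm in front of the case's middle; axes as the case's. The nest is 48 mm along the case's x, 22 mm across and 7 mm deep (1 mm of play all round, edges bevelled). A finger channel of the same depth, 26 mm wide along x and centred on this point, crosses the whole case along y.
- lid_hinge (a point): Point on the lid's hinge axis (along the case's y), at the middle of the rear edge of the rim: 42 mm behind the case's middle, 28 mm up; it turns with the lid.
- lid (a joint): Lid angle in rad: 0 shut and latched, 1.8 fully open (leaning 13 degrees back past upright); pressed down it gives 0.02 below 0, to its stop. A spring always drives it open, with about 2 N at its front edge, so it stays shut only when latched. The frog blocks it if not home: the lid's ceiling is 7.5 mm over the rim when shut.
- lid_top (a point): Point on the lid's flat outer face, on its centre line, 70 mm from the hinge and 14 mm from its front edge: a good place to push it shut. It moves with the lid; its z points out of that face. The lid is a hollow cover 84 mm long from hinge to front edge and 76 mm wide, its outer face 13.5 mm off the hinge axis.
- latch (a joint): Latch angle in rad: 0 at rest, grows as the button is pressed, hard stop at 0.27. The hook lets the lid go at about 0.22 (button 5 mm down, about 4 N); the stop comes at 6.5 mm. As the lid is pushed shut, its lip wedges the hook out from a lid angle of 0.1 on, until it snaps back over the lip near lid angle 0; this takes 5 to 10 N at lid_top. Then the latch reads 0 again.
- latch_pin (a point): Centre of the cross pin of the latch, a steel crank: 47 mm in front of the case's middle, 20 mm up. Above it the hook, to the front a tongue 20 mm wide and 36 mm long. On the tongue, 24 mm from the pin, sits a round black button 18 mm across. It screws up and down to suit wear, and its setting is not measured: its crown rests 25.5 to 31.5 mm above the bench.
- frog_center (a point): Centre of the ebony frog, a small black block 20 (x) x 46 (y) x 11.5 (z) mm with flat long sides and one bevelled end, about 14 g; lies flat on the bench, half-way up at 5.75 mm. Grasp it across its 20 mm width (x).
- offcut_center (a point): Centre of a plain pear wood offcut, 20 (x) x 49 (y) x 10 (z) mm, lying flat; not to be moved.
- rosin_cake: Rosin cake in its wooden tray, 34 x 62 x 22 mm; origin under its centre; leave it alone.
- spool: Wooden thread spool, 29 mm across, 40 mm high, standing; origin under its centre; leave it alone.
- tin: Round flat tin, 55 mm across, 18 mm high; origin under its centre; leave it alone.
- plane: Small brass thumb plane, 22 x 66 x 26 mm; origin under its centre; leave it alone.
- awl: Awl with a turned handle, 21 x 118 x 22 mm, lying along its y; origin under its centre; leave it alone.

How it is judged:
On the way, in this order (a step that is already met when the one before it is completed fails the run):
1. the latch is pressed and the lid springs fully open (value of joint lid above 1.6 rad), for 0.2 s.
2. the frog lies flat and fully home in the nest, let go, with the lid still open (horizontal distance between frog_center and nest below 0.006 m and z of frog_center in the frame of nest below 0.0078 m and angle between frog_center's own z axis and vertical below 0.12 rad and angle between the y axis of frog_center and the x axis of nest, either way round below 0.2 rad and value of joint lid above 1.2 rad and contact force between the fingers and frog below 0.1 N), for 0.2 s.
3. the lid is shut and the latch has snapped over its lip (value of joint lid below 0.02 rad and value of joint latch below 0.06 rad), for 0.2 s.
At the end, for the whole second after the job is handed in: The lid is shut (within 0.02 rad) and held by the latch (within 0.06 rad of rest), and the frog lies inside, flat and home in the nest: within 6 mm of its centre, less than 2 mm proud of the floor, lengthways within 0.2 rad (all of step 3 and horizontal distance between frog_center and nest below 0.006 m and z of frog_center in the frame of nest below 0.0078 m and angle between frog_center's own z axis and vertical below 0.12 rad and angle between the y axis of frog_center and the x axis of nest, either way round below 0.2 rad); the robot touches nothing.
It fails at once if the case, its latch or its lid is pushed with more than 15 N (contact force between any of the fingers, the arm and frog_case above 15 N).
It fails at once if the frog is pushed against the case with more than 25 N (contact force between frog and frog_case above 25 N).
It fails at once if another thing on the bench is moved by more than 15 mm (distance of any of offcut_center, rosin_cake, spool, tin, plane, awl from where it was at the start of the episode above 0.015 m).
It also fails if it takes over 72 s, if anything falls off the work surface, if the arm or the gripper's body presses on something with over 40 N, if the wrist force passes 120 N, or if a joint passes its speed limit or range.

ROBOT

A 7-joint arm with a two-finger parallel gripper is mounted at the origin on a cart in front of the work surface, level with it; the furniture and walls round the work are solid. World frame = base frame: x ahead of the robot, y to its left, z up, the work surface at z = 0. Lengths are in m, angles in rad, forces in N, time in s.
With the tool pointing down it reaches from about 0.4 to 0.85 m from the base axis. Payload 4.5 kg.
Tool frame: the origin (TCP) lies between the finger pads; the fingertips stand 22 mm ahead of it and the grasp point (between the pads) lies 3 mm ahead of it; z points along the fingers, y is the line along which they close (so a half turn about z gives the same grasp; the last joint's range is limited). The gripper opens to 88 mm and grips with 3 to 60 N. Pads are 18 mm wide; open, the fingers measure 123 mm over their backs; the gripper's body (75 mm by 187 mm) begins 45 mm behind the grasp point.
Start: joints at [-1.218, 0.689, -0.195, 1.565, 0.157, 0.902, -0.215], TCP at [0.196, 0.594, 0.221] pointing down, gripper open.
Joint ranges: [-3.01, 3.01], [-0.46, 2.08], [-1.47, 1.51], [0.13, 2.56], [-1, 4.14], [0.04, 2.09], [-2.66, 2.66]. Speed limits (rad/s): [2.57, 2.57, 3.14, 3.14, 3.14, 3.14, 3.14].

INTERFACE

Orientations are given as a unit quaternion [x, y, z, w].
In Python, from plant import * gives the robot as it stands.
- The arm moves only by the tool play_rows, never from a script. Its argument "motion" is a list of rows, each an object with "twist": the turn, a rotation vector about the world's x, y, z as a fraction of full scale, a list of three; "travel": the shift along the world's x, y, z as a fraction of full scale, a list of three; "jaw": the gripper command: -1 is fully open, 1 is shut, values between are in proportion. In form: [{"twist": [rx, ry, rz], "travel": [tx, ty, tz], "jaw": jaw}, ...]. A call has 1 to 12 rows; each row shifts and turns the commanded pose from where the row before left it; what a row does not reach is not made up. Full scale, the value 1, is 3 cm for a shift and 120 degrees for a turn. A row lasts 1/8 s, in which the tool goes at most 62.5 mm and 10.7 degrees, less where a joint would pass 70% of its speed; a pose out of reach is approached as far as the arm can. A call with a number of a shift or a turn outside -1 to 1 is refused whole. A call with a gripper value outside its range is refused whole. The fingers move at their own pace and stop on an object; "newtons" is the grip in N (left out, the last holds). Time passes only in rows, so rows that do not move let the fingers close. It gives the time, the measured TCP pose, the force, the opening and the grip force at its end, in the units of the state.
- sense(): the state, without advancing time (a new reading comes with each control period).
- get_image(name): name is "side" or "top"; returns the picture (480x640x3 uint8, red, green, blue); there is no depth.
- get_calibration(name): a dict with "intrinsics" (3x3 intrinsics, pixels), "D" ([k1, k2, p1, p2, k3] as OpenCV has them; the pictures are not rectified), "world_from_camera" (4x4, takes a point from camera to world coordinates). Camera axes: x right, y down, z forward; pixel columns grow to the right and rows downward; lengths in m; the calibration is good to about 2 mm. A picture is of the moment at which its call begins. get_calibration takes no time and is no camera call.
- job_done(): hands the job in; it is judged then, once.
The state is a dict: "time_s": time; "q": joint angles; "dq": joint speeds; "tau": joint torques, N m; "ee_pos": TCP position; "eef_rot": TCP orientation; "ft_force": force on the tool from outside, world axes, zero at the start; "torque": the same for the moment, N m; "grip_width": finger opening in m; "gripper_force": force on a finger pad.
Only numpy, scipy, OpenCV 4.12 (cv2) and the standard library are available. Lean on these libraries where they do the work, as an engineer would, in place of code of your own. Each camera call takes 0.05 s, during which the arm holds its last target. There are 200 camera calls.

## Working session

There is one attempt and no reset: what is moved stays moved. The work goes in short steps, Python scripts to look and compute and a tool call to move; the robot and the scene stay as the last step left them, time stands still between calls to the robot, and variables do not carry over. Pictures are saved under pics/ and viewed, at most 10 in all, crops included, and the job is handed in when it is done.

Besides the shell and the picture viewer there is one more tool, called after ">>>" by a JSON object that holds its "method" and its "body". play_rows: Moves the arm, as the interface text tells. Its arguments: {"type":"object","properties":{"motion":{"type":"array","items":{"type":"object","properties":{"twist":{"type":"array","items":{"type":"number"}},"travel":{"type":"array","items":{"type":"number"}},"jaw":{"type":"number"}}}},"newtons":{"type":"number"}},"required":["motion"]}

```bash
mkdir -p pics; ls
python3 - <<'E'
from plant import *
import cv2,numpy as np
for n in("top","side"):
    im=get_image(n); cv2.imwrite(f"pics/{n}0.png",im[:,:,::-1]); c=get_calibration(n); print(n,np.round(np.array(c["intrinsics"]),1).tolist(),c["D"],np.round(np.array(c["world_from_camera"]),3).tolist())
print(sense())
E
```

```text
pics
top [[513.8, 0.0, 324.4], [0.0, 513.8, 250.8], [0.0, 0.0, 1.0]] [0.04142051 0.         0.         0.         0.        ] [[-0.012, -0.985, 0.17, 0.409], [-0.999, 0.018, 0.039, -0.165], [-0.041, -0.17, -0.985, 0.923], [0.0, 0.0, 0.0, 1.0]]
side [[439.2, 0.0, 312.0], [0.0, 439.2, 239.7], [0.0, 0.0, 1.0]] [-0.02889389  0.          0.          0.          0.        ] [[-0.999, -0.04, 0.023, 0.543], [-0.041, 0.569, -0.821, 0.643], [0.02, -0.821, -0.57, 0.601], [0.0, 0.0, 0.0, 1.0]]
{'time_s': 0.1, 'q': array([-1.21821318,  0.68990865, -0.19449725,  1.56624274,  0.15730401,
        0.90251866, -0.21513864]), 'dq': array([ 0.00027703, -0.00176477, -0.00039846, -0.002255  , -0.00046555,
       -0.00044926,  0.00174306]), 'tau': array([-2.84178364e-03, -5.28498030e+01, -1.27135679e+00, -1.53837508e+01,
       -5.25481137e-02,  2.00838498e-03,  4.02639364e-05]), 'ee_pos': array([0.19575008, 0.59291545, 0.22068364]), 'eef_rot': array([ 1.58706173e-01,  9.87325498e-01, -8.41413125e-04, -6.29661033e-05]), 'ft_force': array([-0.20602024, -0.02234146,  0.96129056]), 'torque': array([ 0.00235794,  0.04776509, -0.05121238]), 'gripper_force': 0.0, 'grip_width': 0.08810494165307006}
```

View pics/top0.png

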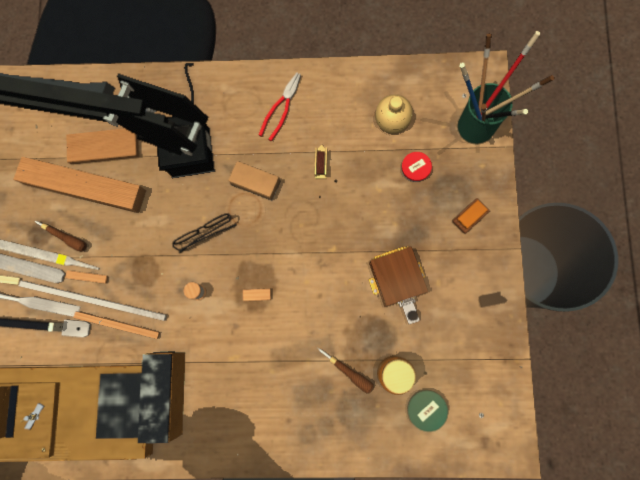

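View pics/side0.png

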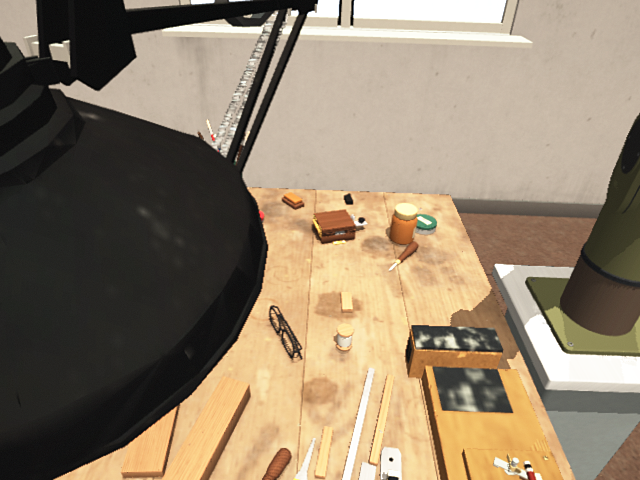

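The top view shows the case near (399,276) with its latch button at (411,315), the frog as a dark block near (491,299), and the offcut near (257,295). The side view shows the case at (335,226) and the frog at (348,199).

```bash
cat > h.py <<'E'
import cv2,numpy as np
from plant import *
def ray(n,p):
    c=get_calibration(n);K=np.array(c["intrinsics"]);T=np.array(c["world_from_camera"])
    u=cv2.undistortPoints(np.array(p,float).reshape(-1,1,2),K,np.array(c["D"])).reshape(-1,2)
    return T[:3,3],np.c_[u,np.ones(len(u))]@T[:3,:3].T
def onz(n,p,z):
    o,d=ray(n,p); return o+d*((z-o[2])/d[:,2])[:,None]
def proj(n,P):
    c=get_calibration(n);K=np.array(c["intrinsics"]);W=np.linalg.inv(np.array(c["world_from_camera"]))
    return cv2.projectPoints(np.array(P,float).reshape(-1,3),cv2.Rodrigues(W[:3,:3])[0],W[:3,3],K,np.array(c["D"]))[0].reshape(-1,2)
def tri(p,q):
    a,d=ray("top",p);b,e=ray("side",q);d=d[0];e=e[0]
    s=np.linalg.lstsq(np.c_[d,-e],b-a,rcond=None)[0];P=a+d*s[0];Q=b+e*s[1]
    return (P+Q)/2,np.linalg.norm(P-Q)
E
python3 - <<'E'
from h import *
t=cv2.imread("pics/top0.png");s=cv2.imread("pics/side0.png")
a=cv2.resize(t[230:335,360:520],None,fx=5,fy=5,interpolation=cv2.INTER_CUBIC)
b=cv2.resize(s[185:250,305:425],None,fx=6,fy=6,interpolation=cv2.INTER_CUBIC)
cv2.imwrite("pics/tc.png",a);cv2.imwrite("pics/sc.png",b)
print(onz("top",[[491,299],[399,276],[411,315]],.0115), onz("side",[[348,199]],.0115))
g=cv2.cvtColor(t,cv2.COLOR_BGR2HSV)
print(t[295:304,476:508:2].max(2))
E
```

```text
[[ 0.47626465 -0.41874529  0.0115    ]
 [ 0.51902608 -0.2613077   0.0115    ]
 [ 0.45014237 -0.27959509  0.0115    ]] [[ 0.47646543 -0.40800052  0.0115    ]]
[[180 176 151 117 108 100  96  93  92  93  91  90 112 156 172 175]
 [179 162 111  97  95  94  93  93  93  92  91  91  94 118 157 175]
 [179 147  95  94  94  93  93  94  93  92  91  91  91  94 124 171]
 [180 145  94  96  95  94  94  94  93  93  92  91  91  89  99 155]
 [180 141  94  95  95  94  94  93  93  93  92  90  91  90  89 123]
 [181 144  94  96  95  95  95  94  93  92  92  91  90  90  89 107]
 [182 153  95  95  94  95  95  94  93  93  92  92  91  90  92 126]
 [182 161  96  95  95  94  94  94  93  93  92  92  96 102 110 151]
 [181 168 100  95  95  95  94  94  94  94  97 107 129 136 145 164]]
```

View pics/tc.png

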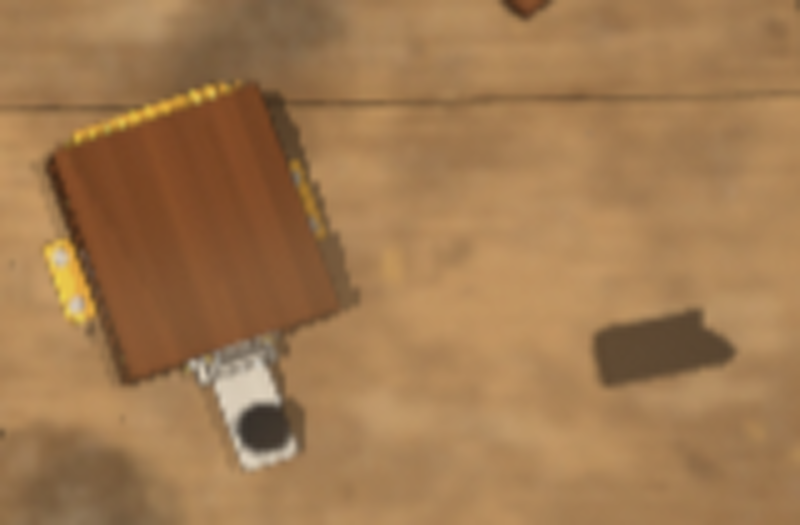

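View pics/sc.png

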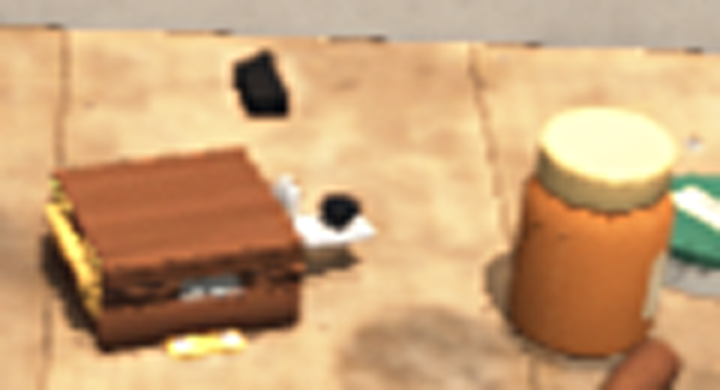

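The top crop shows the case lid with corners near (50,155), (258,85), (345,305), (125,382), the button at (265,427), and the frog as a dark shape from (596,340) to (735,350). The side crop shows the frog black at (262,85) and the button at (340,211).

Run:
```python
from h import *
t=cv2.imread("pics/top0.png");s=cv2.imread("pics/side0.png")
for ch in (0,2):
    print(t[289:310,476:510,ch])
hs=cv2.cvtColor(t,cv2.COLOR_BGR2HSV)
m=(t.max(2)<125).astype(np.uint8); m[:285]=0;m[312:]=0;m[:,:470]=0;m[:,515:]=0
c=max(cv2.findContours(m,0,2)[0],key=cv2.contourArea)
for z in (0,.0115):
    P=onz("top",c.reshape(-1,2),z)[:,:2]*1000
    r=cv2.minAreaRect(P.astype(np.float32)); print(z,r)
# side frog
m=(s.max(2)<70).astype(np.uint8); k=np.zeros_like(m);k[190:208,338:360]=1
c=max(cv2.findContours(m*k,0,2)[0],key=cv2.contourArea)
for z in (0,.0115): print(cv2.minAreaRect((onz("side",c.reshape(-1,2),z)[:,:2]*1000).astype(np.float32)))
# lid corners
L=np.array([[50,155],[258,85],[345,305],[125,382]])/5+[360-.4,230-.4]
P=onz("top",L,.0415)*1000; print(P.round(1),np.linalg.norm(P-np.roll(P,-1,0),axis=1))
tb=(t.max(2)<75).astype(np.uint8);k=np.zeros_like(tb);k[305:325,400:420]=1
M=cv2.moments(tb*k,True);b=(M['m10']/M['m00'],M['m01']/M['m00']);print(b,M['m00'])
sb=(s.max(2)<75).astype(np.uint8);k=np.zeros_like(tb);k[212:226,354:368]=1
M=cv2.moments(sb*k,True);q=(M['m10']/M['m00'],M['m01']/M['m00']);print(q,M['m00'],tri(b,q),onz("top",[b],.027))
```

```text
[[ 98  97  98  97  96  94  95  95  95  95  95  94  93  92  92  91  90  88
   87  85  86  86  88  90  92  93  96  97  97  98  98  97  97  97]
 [ 98  97  96  97  96  94  95  96  96  96  96  95  94  94  94  93  92  91
   89  89  88  88  89  90  93  95  97  99  99 100 100 100 100 101]
 [ 99  98  98  96  95  95  95  95  96  96  97  96  97  97  96  96  94  92
   91  90  87  79  78  79  85  97  99 100  99 101 101 101 101 103]
 [ 97  97  97  95  95  93  94  96  96  97  98  97  98  98  97  94  89  84
   80  77  72  62  57  59  74  97 100 100 100 100 101 100 101 103]
 [ 96  95  96  94  93  92  92  94  95  94  93  91  87  85  81  78  71  64
   60  55  52  51  50  53  71  97  99  98  99 100  99  99 100 100]
 [ 94  95  95  93  91  86  81  80  80  77  74  71  65  60  55  54  52  52
   50  50  50  50  50  52  70  94  95  96  96  97  97  97  98  98]
 [ 93  93  92  86  78  70  60  58  57  55  52  52  52  51  50  49  50  51
   50  49  49  49  49  51  60  79  84  91  93  95  95  97  97  98]
 [ 92  91  84  69  58  54  52  50  50  50  50  50  50  51  50  50  50  49
   50  50  49  49  49  50  51  56  64  
[... 4878 characters left out ...]
235595703, 46.99995040893555), 10.701188087463379)
0.0115 ((476.6256103515625, -420.5215759277344), (19.54617691040039, 46.414249420166016), 10.701116561889648)
((476.537353515625, -430.9181823730469), (19.31135368347168, 51.18832778930664), 10.30199146270752)
((477.81195068359375, -410.3839111328125), (18.942094802856445, 50.20951843261719), 10.30197811126709)
[[ 543.  -208.6   41.5]
 [ 566.2 -281.    41.5]
 [ 489.6 -307.2   41.5]
 [ 464.5 -231.9   41.5]] [75.98398446 80.97746943 79.37886522 81.89143813]
(412.2413793103448, 315.0689655172414) 58.0
(360.75, 219.75) 20.0 (array([ 0.44935043, -0.27984788,  0.02635753]), np.float64(3.393275186523082e-05)) [[ 0.4493049  -0.27976339  0.027     ]]
```

>>> {"method": "play_rows", "body": {"motion": [{"twist": [0,0,-0.05],"travel": [0.55,-0.8,0],"jaw": 1},{"twist": [0,0,-0.05],"travel": [0.55,-0.8,0],"jaw": 1},{"twist": [0,0,-0.05],"travel": [0.55,-0.8,0],"jaw": 1},{"twist": [0,0,-0.05],"travel": [0.55,-0.8,0],"jaw": 1},{"twist": [0,0,-0.05],"travel": [0.55,-0.8,0],"jaw": 1},{"twist": [0,0,-0.05],"travel": [0.55,-0.8,0],"jaw": 1},{"twist": [0,0,-0.05],"travel": [0.55,-0.8,0],"jaw": 1},{"twist": [0,0,-0.05],"travel": [0.55,-0.8,0],"jaw": 1},{"twist": [0,0,-0.05],"travel": [0.55,-0.8,0],"jaw": 1},{"twist": [0,0,-0.05],"travel": [0.55,-0.8,0],"jaw": 1},{"twist": [0,0,-0.05],"travel": [0.55,-0.8,0],"jaw": 1},{"twist": [0,0,-0.05],"travel": [0.55,-0.8,0],"jaw": 1}]}}

```text
time_s: 1.6
ee_pos: [0.395, 0.3039, 0.2215]
eef_rot: [0.711, 0.703, 0.0, 0.0]
ft_force: [1.0, 0.4, -0.8]
grip_width: 0.0004
gripper_force: 0.0
```

Run:
```python
from h import *
t=cv2.imread("pics/top0.png"); h=cv2.cvtColor(t,cv2.COLOR_BGR2HSV)
r=t[230:315,360:440].astype(int)
print(t[270,400],t[240,380],t[280,440])
m=np.zeros(t.shape[:2],np.uint8); m[235:312,362:436]=(np.abs(t[235:312,362:436].astype(int)-t[270,400]).sum(2)<60)
m=cv2.morphologyEx(m,cv2.MORPH_OPEN,np.ones((3,3)))
c=max(cv2.findContours(m,0,1)[0],key=cv2.contourArea)
P=(onz("top",c.reshape(-1,2),.0415)[:,:2]*1000).astype(np.float32)
R=cv2.minAreaRect(P);print(R,cv2.boxPoints(R))
# feet yellow
f=((h[...,0]>20)&(h[...,0]<32)&(h[...,1]>150)&(h[...,2]>170)).astype(np.uint8);f[:235]=0;f[315:]=0;f[:,:362]=0;f[:,436:]=0
n,_,st,ce=cv2.connectedComponentsWithStats(f)
for s_,c_ in zip(st[1:],ce[1:]):
    if s_[4]>5: print(s_,c_,onz("top",[c_],.003)[0])
```

```text
[ 38  73 122] [ 84 121 156] [ 88 136 178]
((525.6004638671875, -256.474853515625), (105.02337646484375, 86.3415756225586), 17.251880645751953) [[ 462.64798 -230.81985]
 [ 488.25455 -313.27695]
 [ 588.553   -282.12985]
 [ 562.9464  -199.67276]]
[370 283   5   8  23] [372.39130435 286.17391304] [ 0.50251062 -0.21424404  0.003     ]
[373 292   4   3   6] [374.33333333 293.        ] [ 0.49025096 -0.21735538  0.003     ]
```

>>> {"method": "play_rows", "body": {"motion": [{"twist": [0,0,-0.05],"travel": [0.1,-0.8,0],"jaw": 1},{"twist": [0,0,-0.05],"travel": [0.1,-0.8,0],"jaw": 1},{"twist": [0,0,-0.05],"travel": [0.1,-0.8,0],"jaw": 1},{"twist": [0,0,-0.05],"travel": [0.1,-0.8,0],"jaw": 1},{"twist": [0,0,-0.05],"travel": [0.1,-0.8,0],"jaw": 1},{"twist": [0,0,-0.05],"travel": [0.1,-0.8,0],"jaw": 1},{"twist": [0,0,-0.05],"travel": [0.1,-0.8,0],"jaw": 1},{"twist": [0,0,-0.05],"travel": [0.1,-0.8,0],"jaw": 1},{"twist": [0,0,-0.05],"travel": [0.1,-0.8,0],"jaw": 1},{"twist": [0,0,-0.05],"travel": [0.1,-0.8,0],"jaw": 1},{"twist": [0,0,-0.05],"travel": [0.1,-0.8,0],"jaw": 1},{"twist": [0,0,-0.05],"travel": [0.1,-0.8,0],"jaw": 1}]}}

```text
time_s: 3.1
ee_pos: [0.43, 0.0159, 0.2214]
eef_rot: [0.989, 0.151, 0.0, 0.0]
ft_force: [-0.4, 0.8, -0.3]
grip_width: 0.0003
gripper_force: 0.0
```

>>> {"method": "play_rows", "body": {"motion": [{"travel": [0.05,-0.8,0],"jaw": 1},{"travel": [0.05,-0.8,0],"jaw": 1},{"travel": [0.05,-0.8,0],"jaw": 1},{"travel": [0.05,-0.8,0],"jaw": 1},{"travel": [0.05,-0.8,0],"jaw": 1},{"travel": [0.05,-0.8,-0.4],"jaw": 1},{"travel": [0.05,-0.8,-0.6],"jaw": 1},{"travel": [0.05,-0.8,-0.6],"jaw": 1},{"travel": [0.05,-0.8,-0.6],"jaw": 1},{"travel": [0.05,-0.8,-0.6],"jaw": 1},{"travel": [0.05,-0.8,-0.6],"jaw": 1},{"travel": [0,0,0],"jaw": 1}]}}

```text
$.motion[0]: bad value
```

Run:
```python
from h import *
t=get_image("top");s=get_image("side");st=sense()
p=np.array(st["ee_pos"])+[0,0,-.022];print(st["ee_pos"],st["eef_rot"],st["ft_force"],p)
a=proj("top",[p])[0];b=proj("side",[p])[0];print(a,b)
ca=t[230:350,340:500,::-1].copy();ca=cv2.resize(ca,None,fx=4,fy=4,interpolation=2)
cb=cv2.resize(s[160:250,300:420,::-1],None,fx=5,fy=5,interpolation=2)
cv2.circle(ca,tuple(int(v) for v in (a-[340,230])*4),3,(0,0,255),-1)
cv2.circle(cb,tuple(int(v) for v in (b-[300,160])*5),3,(0,0,255),-1)
o=np.zeros((480,1240,3),np.uint8);o[:480,:640]=ca;o[:450,640:]=cb;cv2.imwrite("pics/n1.png",cv2.resize(o,(800,310)))
```

```text
[0.43018265 0.01430495 0.22163934] [9.88680041e-01 1.50036510e-01 3.18029091e-04 8.49326209e-04] [0.46679495 0.98749761 0.67195282] [0.43018265 0.01430495 0.19963934]
[217.61391881 325.9362146 ] [389.27810793 225.89935173]
```

View pics/n1.png

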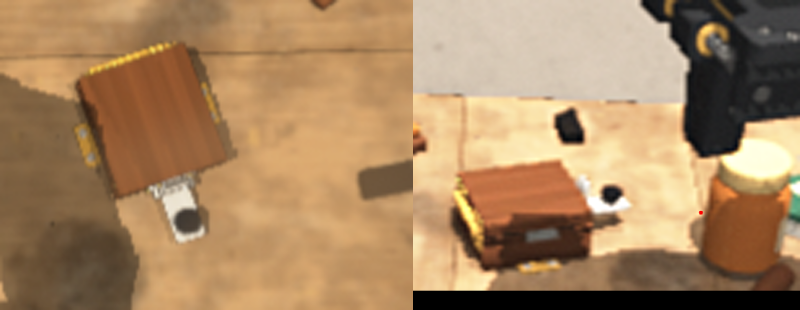

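The button sits at about (187,221) in the left view. In the right view the fingertips are near (715,150), about 60 px above the predicted dot at (700,212). I'll check that again closer in.

>>> {"method": "play_rows", "body": {"motion": [{"twist": [0,0,0],"travel": [0.05,-0.8,0],"jaw": 1},{"twist": [0,0,0],"travel": [0.05,-0.8,0],"jaw": 1},{"twist": [0,0,0],"travel": [0.05,-0.8,0],"jaw": 1},{"twist": [0,0,0],"travel": [0.05,-0.8,0],"jaw": 1},{"twist": [0,0,0],"travel": [0.05,-0.8,0],"jaw": 1},{"twist": [0,0,0],"travel": [0.05,-0.8,0],"jaw": 1},{"twist": [0,0,0],"travel": [0.05,-0.8,-0.6],"jaw": 1},{"twist": [0,0,0],"travel": [0.05,-0.8,-0.6],"jaw": 1},{"twist": [0,0,0],"travel": [0.05,-0.8,-0.6],"jaw": 1},{"twist": [0,0,0],"travel": [0.05,-0.8,-0.6],"jaw": 1},{"twist": [0,0,0],"travel": [0.05,-0.8,-0.6],"jaw": 1},{"twist": [0,0,0],"travel": [0.05,-0.8,-0.6],"jaw": 1}]}}

```text
time_s: 4.7
ee_pos: [0.4482, -0.2705, 0.1126]
eef_rot: [0.988, 0.155, 0.0, -0.0]
ft_force: [1.2, -0.2, 0.2]
grip_width: 0.0003
gripper_force: 0.0
```

Run:
```python
from h import *
get_image("top");t=get_image("top");s=get_image("side");st=sense()
p=np.array(st["ee_pos"])+[0,0,-.022];print(st["ee_pos"],st["eef_rot"],st["ft_force"],p)
a=proj("top",[p])[0];b=proj("side",[p])[0];print(a,b)
ca=t[230:350,340:500,::-1].copy();ca=cv2.resize(ca,None,fx=3,fy=3,interpolation=2)
cb=cv2.resize(s[160:250,300:390,::-1],None,fx=4,fy=4,interpolation=2)
cv2.circle(ca,tuple(int(v) for v in (a-[340,230])*3),2,(0,0,255),-1)
cv2.circle(cb,tuple(int(v) for v in (b-[300,160])*4),2,(0,0,255),-1)
o=np.zeros((360,840,3),np.uint8);o[:360,:480]=ca;o[:360,480:]=cb;cv2.imwrite("pics/n2.png",o[:,:800])
```

```text
[ 0.44735566 -0.270587    0.11274819] [ 9.88165831e-01  1.53387242e-01 -5.77285520e-04 -5.58264998e-04] [ 0.22114598  0.19506033 -0.62367837] [ 0.44735566 -0.270587    0.09074819]
[411.561081   314.50868787] [364.04494955 198.82851547]
```

View pics/n2.png

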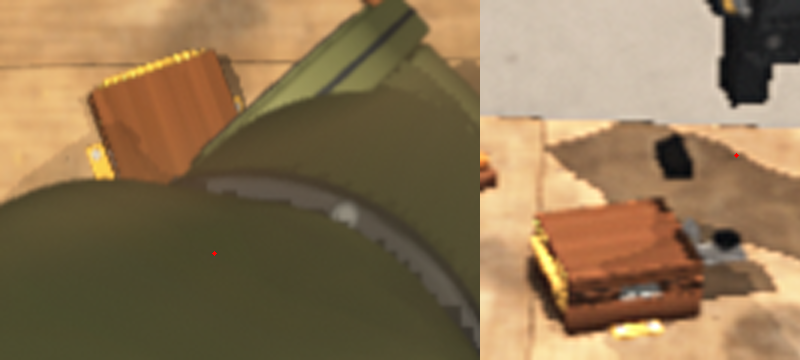

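The right view shows the dark finger block ending at (745,103), with the predicted tip lower at (737,155). I'll zoom in to see whether a less visible tip part hangs below the block.

Run:
```python
from h import *
s=get_image("side")
print(proj("side",[[.4493,-.2798,.0264]]))
cb=cv2.resize(s[160:230,335:395,::-1],None,fx=8,fy=8,interpolation=1);cv2.imwrite("pics/n3.png",cb)
```

```text
[[360.77965935 219.74767354]]
```

View pics/n3.png

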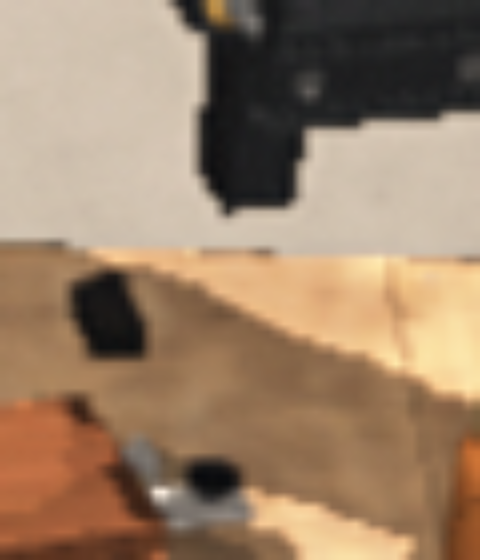

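>>> {"method": "play_rows", "body": {"motion": [{"twist": [0,0,0],"travel": [0.06,-0.31,-0.5],"jaw": 1},{"twist": [0,0,0],"travel": [0,0,-0.5],"jaw": 1},{"twist": [0,0,0],"travel": [0,0,-0.5],"jaw": 1},{"twist": [0,0,0],"travel": [0,0,0],"jaw": 1},{"twist": [0,0,0],"travel": [0,0,0],"jaw": 1}]}}

```text
time_s: 5.52
ee_pos: [0.4496, -0.2797, 0.0684]
eef_rot: [0.988, 0.154, -0.0, -0.0]
ft_force: [-0.8, -0.1, 0.6]
grip_width: 0.0005
gripper_force: 0.0
```

Run:
```python
from h import *
s=get_image("side");st=sense();print(st["ee_pos"],st["ft_force"])
b=proj("side",[np.array(st["ee_pos"])-[0,0,.022]])[0];print(b)
cb=cv2.resize(s[180:240,330:400,::-1],None,fx=8,fy=8,interpolation=1);cv2.circle(cb,tuple(int(v) for v in (b-[330,180])*8),3,(0,0,255),-1);cv2.imwrite("pics/n4.png",cb)
```

```text
[ 0.44982182 -0.27981182  0.06867635] [-1.03906416  0.32428867  0.60267207]
[361.25302942 212.70302817]
```

View pics/n4.png

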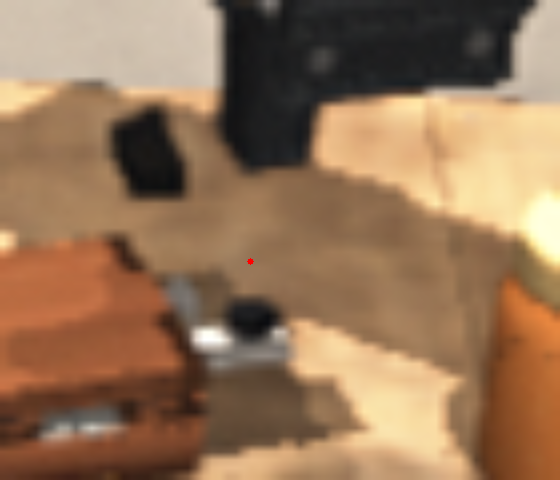

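The side view shows the finger block bottom at (275,165), the predicted tip at (250,261) and the button at (250,318). I'll go by feel, in steps shorter than the button's stroke.

>>> {"method": "play_rows", "body": {"motion": [{"twist": [0,0,0],"travel": [0,0,-0.25],"jaw": 1},{"twist": [0,0,0],"travel": [0,0,-0.2],"jaw": 1},{"twist": [0,0,0],"travel": [0,0,0],"jaw": 1},{"twist": [0,0,0],"travel": [0,0,0],"jaw": 1},{"twist": [0,0,0],"travel": [0,0,0],"jaw": 1}]}}

```text
time_s: 6.2
ee_pos: [0.4498, -0.2799, 0.0551]
eef_rot: [0.988, 0.154, 0.0, 0.0]
ft_force: [-0.2, -0.9, -0.3]
grip_width: 0.0005
gripper_force: 0.0
```

>>> {"method": "play_rows", "body": {"motion": [{"twist": [0,0,0],"travel": [0,0,-0.05],"jaw": 1},{"twist": [0,0,0],"travel": [0,0,-0.05],"jaw": 1},{"twist": [0,0,0],"travel": [0,0,0],"jaw": 1},{"twist": [0,0,0],"travel": [0,0,0],"jaw": 1}]}}

```text
time_s: 6.7
ee_pos: [0.4497, -0.2798, 0.0519]
eef_rot: [0.988, 0.154, -0.0, 0.0]
ft_force: [-0.2, 0.3, 0.2]
grip_width: 0.0006
gripper_force: 0.0
```

>>> {"method": "play_rows", "body": {"motion": [{"twist": [0,0,0],"travel": [0,0,-0.05],"jaw": 1},{"twist": [0,0,0],"travel": [0,0,-0.05],"jaw": 1},{"twist": [0,0,0],"travel": [0,0,0],"jaw": 1},{"twist": [0,0,0],"travel": [0,0,0],"jaw": 1}]}}

```text
time_s: 7.2
ee_pos: [0.4497, -0.2798, 0.0489]
eef_rot: [0.988, 0.154, 0.0, 0.0]
ft_force: [-0.4, -0.6, 1.1]
grip_width: 0.0003
gripper_force: 0.0
```

>>> {"method": "play_rows", "body": {"motion": [{"twist": [0,0,0],"travel": [0,0,-0.07],"jaw": 1},{"twist": [0,0,0],"travel": [0,0,0],"jaw": 1},{"twist": [0,0,0],"travel": [0,0,0],"jaw": 1}]}}

```text
time_s: 7.58
ee_pos: [0.4497, -0.2797, 0.0468]
eef_rot: [0.988, 0.154, 0.0, 0.0]
ft_force: [-0.3, -0.5, -1.0]
grip_width: 0.0006
gripper_force: 0.0
```

>>> {"method": "play_rows", "body": {"motion": [{"twist": [0,0,0],"travel": [0,0,-0.05],"jaw": 1},{"twist": [0,0,0],"travel": [0,0,0],"jaw": 1},{"twist": [0,0,0],"travel": [0,0,0],"jaw": 1}]}}

```text
time_s: 7.95
ee_pos: [0.4497, -0.2798, 0.0453]
eef_rot: [0.988, 0.154, 0.0, 0.0]
ft_force: [0.4, -0.5, -0.4]
grip_width: 0.0003
gripper_force: 0.0
```

Run:
```python
from h import *
s=get_image("side");st=sense();print(st["ee_pos"],st["ft_force"])
b=proj("side",[np.array(st["ee_pos"])-[0,0,.022]])[0];print(b)
cb=cv2.resize(s[180:240,330:400,::-1],None,fx=8,fy=8,interpolation=1);cv2.circle(cb,tuple(int(v) for v in (b-[330,180])*8),3,(0,0,255),-1);cv2.imwrite("pics/n5.png",cb)
```

```text
[ 0.44966983 -0.27978148  0.04536586] [0.58449036 0.05801493 0.11719069]
[360.52861854 220.78558398]
```

View pics/n5.png

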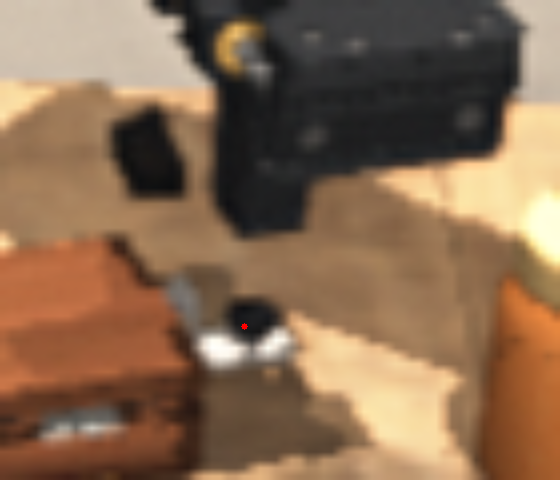

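The side view shows the tips at about (262,232), still clearly above the button at (250,318), and no force is felt. The real tips look about 34 mm higher than stated, so I'll keep descending by feel.

>>> {"method": "play_rows", "body": {"motion": [{"twist": [0,0,0],"travel": [0,0,-0.07],"jaw": 1},{"twist": [0,0,0],"travel": [0,0,-0.07],"jaw": 1},{"twist": [0,0,0],"travel": [0,0,0],"jaw": 1},{"twist": [0,0,0],"travel": [0,0,0],"jaw": 1}]}}

```text
time_s: 8.5
ee_pos: [0.4497, -0.2798, 0.0411]
eef_rot: [0.988, 0.154, 0.0, 0.0]
ft_force: [-0.2, 0.7, 0.3]
grip_width: 0.0007
gripper_force: 0.0
```

>>> {"method": "play_rows", "body": {"motion": [{"twist": [0,0,0],"travel": [0,0,-0.07],"jaw": 1},{"twist": [0,0,0],"travel": [0,0,-0.07],"jaw": 1},{"twist": [0,0,0],"travel": [0,0,0],"jaw": 1},{"twist": [0,0,0],"travel": [0,0,0],"jaw": 1}]}}

```text
time_s: 9.0
ee_pos: [0.4497, -0.2798, 0.0369]
eef_rot: [0.988, 0.154, -0.0, 0.0]
ft_force: [0.1, 0.4, -0.5]
grip_width: 0.0006
gripper_force: 0.0
```

Run:
```python
from h import *
s=get_image("side").astype(int);t=get_image("top");st=sense();print(st["ee_pos"],st["ft_force"])
b=proj("side",[np.array(st["ee_pos"])-[0,0,.022]])[0];print(b)
print(s[200:232,352:376].max(2))
cv2.imwrite("pics/full.png",t[:,:,::-1]);cv2.imwrite("pics/fulls.png",s[:,:,::-1].astype(np.uint8))
```

```text
[ 0.44968762 -0.27979141  0.03698155] [-0.21681269  0.97655408 -0.20862758]
[360.24249914 223.63928208]
[[ 40 117 156 137  83  27  25  25  25  30  30  31  31  32  35  56  70  70
   50  33  31  32  31  33]
 [ 26 112 156 135  79  26  24  25  24  32  31  29  31  30  35  50  64  58
   40  33  32  34  31  31]
 [ 22 107 149 130  79  25  23  24  23  30  31  32  36  32  33  36  38  34
   33  36  42  36  31  35]
 [ 23 104 146 127  73  25  24  25  29  28  34  38  37  31  38  36  34  38
   34  39  43  40  40  42]
 [ 65 120 151 124  64  24  21  24  28  31  33  39  41  38  39  39  39  42
   42  42  42  43  46  46]
 [142 148 156 124  61  24  20  24  28  32  29  37  41  44  42  39  48  71
   80  78  91 103 121 131]
 [148 149 149 122  59  25  23  25  31  35  31  32  36  35  33  32  75 120
  130 125 131 139 146 151]
 [145 145 146 123  60  24  21  22  29  34  33  30  32  33  30  36  98 138
  137 138 137 147 151 149]
 [148 149 151 148  99  25  21  23  28  33  33  31  32  30  30  43 111 141
  138 137 138 143 146 145]
 [156 156 157 158 120  47  21  25  29  32  31  31  31  33  29  51 115 145
  141 138 138
[... 1536 characters left out ...]
16  72 116 203 231 204 185 186 177 167 147 132 117 107 185 236 240
  240 240 242 241 239 237]
 [121  90  65  77 116 129 110  95  93  92  86  83  83  82  87 147 234 248
  243 241 242 243 242 240]
 [ 84  66  60  69  84  93  90  88  88  88  87  84  86  85  86 107 216 252
  247 245 245 244 244 243]
 [ 82  66  66  79  95 102 101  97  95  92  91 102  98  90  89  87 134 223
  249 246 244 244 245 245]
 [ 66  55  65  90 106 109 105 103 100  96 105 171 168 104  97  93  94 148
  180 178 181 230 248 247]
 [ 77  46  47  75 101 106 106 105 103 102 103 130 128 106 103 104 123 145
  150 144 141 174 239 252]
 [ 58  40  41  69  98 106 105 104 103 101 103 108 109 108 106 105 111 137
  151 150 149 148 183 243]]
```

>>> {"method": "play_rows", "body": {"motion": [{"twist": [0,0,0],"travel": [0,0,-0.07],"jaw": 1},{"twist": [0,0,0],"travel": [0,0,-0.07],"jaw": 1},{"twist": [0,0,0],"travel": [0,0,0],"jaw": 1},{"twist": [0,0,0],"travel": [0,0,0],"jaw": 1}]}}

```text
time_s: 9.6
ee_pos: [0.4497, -0.2798, 0.0327]
eef_rot: [0.988, 0.154, -0.0, 0.0]
ft_force: [0.4, -0.1, -0.3]
grip_width: 0.0006
gripper_force: 0.0
```

>>> {"method": "play_rows", "body": {"motion": [{"twist": [0,0,0],"travel": [0,0,-0.07],"jaw": 1},{"twist": [0,0,0],"travel": [0,0,-0.07],"jaw": 1},{"twist": [0,0,0],"travel": [0,0,0],"jaw": 1},{"twist": [0,0,0],"travel": [0,0,0],"jaw": 1}]}}

```text
time_s: 10.1
ee_pos: [0.4497, -0.2798, 0.0285]
eef_rot: [0.988, 0.154, -0.0, 0.0]
ft_force: [-0.2, 0.0, 0.4]
grip_width: 0.0004
gripper_force: 0.0
```

Run:
```python
from h import *
s=get_image("side");t=get_image("top");st=sense();print(st["ee_pos"],st["ft_force"],st["tau"].round(2))
b=proj("side",[np.array(st["ee_pos"])-[0,0,.022]])[0];print(b)
ca=cv2.resize(t[220:400,340:520,::-1],None,fx=2.2,fy=2.2);cb=cv2.resize(s[150:240,320:410,::-1],None,fx=4.4,fy=4.4)
cv2.imwrite("pics/n6.png",np.hstack([ca,cb]))
```

```text
[ 0.44969524 -0.27980275  0.02858335] [0.33247695 0.267621   0.16349798] [ 0.000e+00 -5.051e+01  3.710e+00 -5.090e+00 -2.000e-02 -1.000e-02
  0.000e+00]
[359.96235354 226.47267587]
```

>>> {"method": "play_rows", "body": {"motion": [{"twist": [0,0,0],"travel": [0,0,-0.05],"jaw": 1},{"twist": [0,0,0],"travel": [0,0,-0.05],"jaw": 1},{"twist": [0,0,0],"travel": [0,0,0],"jaw": 1},{"twist": [0,0,0],"travel": [0,0,0],"jaw": 1}]}}

```text
time_s: 10.7
ee_pos: [0.4497, -0.2798, 0.0255]
eef_rot: [0.988, 0.154, -0.0, 0.0]
ft_force: [0.1, 0.4, -0.6]
grip_width: 0.0004
gripper_force: 0.0
```

>>> {"method": "play_rows", "body": {"motion": [{"twist": [0,0,0],"travel": [0,0,-0.05],"jaw": 1},{"twist": [0,0,0],"travel": [0,0,-0.05],"jaw": 1},{"twist": [0,0,0],"travel": [0,0,0],"jaw": 1},{"twist": [0,0,0],"travel": [0,0,0],"jaw": 1}]}}

```text
time_s: 11.2
ee_pos: [0.4497, -0.2798, 0.0225]
eef_rot: [0.988, 0.154, -0.0, 0.0]
ft_force: [-0.7, -0.6, -0.0]
grip_width: 0.0005
gripper_force: 0.0
```

>>> {"method": "play_rows", "body": {"motion": [{"twist": [0,0,0],"travel": [0,0,-0.04],"jaw": 1},{"twist": [0,0,0],"travel": [0,0,-0.03],"jaw": 1},{"twist": [0,0,0],"travel": [0,0,0],"jaw": 1},{"twist": [0,0,0],"travel": [0,0,0],"jaw": 1}]}}

```text
time_s: 11.7
ee_pos: [0.4497, -0.2798, 0.0205]
eef_rot: [0.988, 0.154, 0.0, 0.0]
ft_force: [0.1, 0.7, -0.8]
grip_width: 0.0005
gripper_force: 0.0
```

>>> {"method": "play_rows", "body": {"motion": [{"twist": [0,0,0],"travel": [0,0,-0.04],"jaw": 1},{"twist": [0,0,0],"travel": [0,0,-0.03],"jaw": 1},{"twist": [0,0,0],"travel": [0,0,0],"jaw": 1},{"twist": [0,0,0],"travel": [0,0,0],"jaw": 1}]}}

```text
time_s: 12.2
ee_pos: [0.4496, -0.2797, 0.0183]
eef_rot: [0.988, 0.154, -0.0, 0.0]
ft_force: [-0.1, 0.1, 0.4]
grip_width: 0.0003
gripper_force: 0.0
```

>>> {"method": "play_rows", "body": {"motion": [{"twist": [0,0,0],"travel": [0,0,-0.04],"jaw": 1},{"twist": [0,0,0],"travel": [0,0,-0.03],"jaw": 1},{"twist": [0,0,0],"travel": [0,0,0],"jaw": 1},{"twist": [0,0,0],"travel": [0,0,0],"jaw": 1}]}}

```text
time_s: 12.7
ee_pos: [0.4497, -0.2798, 0.0162]
eef_rot: [0.988, 0.154, -0.0, 0.0]
ft_force: [0.6, 0.1, -0.4]
grip_width: 0.0003
gripper_force: 0.0
```

Run:
```python
from h import *
s=get_image("side");t=get_image("top");st=sense();print(st["ee_pos"],st["ft_force"],st["tau"].round(2))
print(s[206:226:1,354:372].max(2))
ca=cv2.resize(t[220:400,340:520,::-1],None,fx=2.2,fy=2.2);cb=cv2.resize(s[150:240,320:410,::-1],None,fx=4.4,fy=4.4)
cv2.imwrite("pics/n6.png",np.hstack([ca,cb]))
```

```text
[ 0.44967192 -0.27974389  0.01624645] [ 0.02737138 -0.3760864   0.83048765] [ 0.000e+00 -5.094e+01  3.560e+00 -4.640e+00 -2.000e-02 -1.000e-02
  0.000e+00]
[[151 112  44  26  22  26  30  32  30  29  38  40  39  39  35  34  36  34]
 [150 112  43  26  24  26  28  30  31  29  33  35  43  57  56  44  34  30]
 [155 110  33  24  23  26  32  31  29  31  32  32  53  68  70  55  35  32]
 [159 111  27  24  21  26  29  30  31  32  30  34  52  69  64  44  32  29]
 [165 115  30  22  24  25  29  31  30  32  32  31  38  42  37  34  32  32]
 [170 119  31  23  22  25  30  37  36  39  38  32  38  35  30  38  42  36]
 [159 112  32  23  22  24  31  33  36  40  43  39  40  39  38  41  44  42]
 [108  72  25  22  23  27  31  31  36  43  43  43  41  37  54  78  91  88]
 [ 96  69  25  22  23  29  32  32  32  34  36  34  33  78 123 143 149 146]
 [ 96  75  33  20  23  32  33  33  30  33  31  31  33 110 150 150 150 147]
 [115  92  57  23  20  30  33  32  34  33  30  31  36 111 150 149 144 144]
 [118 104  84  46  24  29  33  33  37  37  32  36  43 108 143 147 147 146]
 [113 109 108  85  45  28  34  39  42  43  34  33  74 120 133 139 145 149]
 [126 127 114  93  48  25  27  26  25  23  32  85 195 199 149 147 150 147]
 [131 134 120 112  76  25  18  14  14  17  38 110 220 249 241 240 206 160]
 [123 127 126 128 107  64  31  19  22  42  84 114 158 224 247 247 245 244]
 [138 128 127 125 120  93  59  49  88 124 135 137 138 156 212 241 246 249]
 [ 97 111 123 132 140 139 137 143 222 255 255 253 236 178 157 225 246 248]
 [ 64  77 117 214 255 255 255 255 255 255 247 216 176 139 136 216 246 247]
 [ 77  87 134 198 211 192 185 177 168 158 140 120  99  95 124 164 222 242]]
```

>>> {"method": "play_rows", "body": {"motion": [{"twist": [0,0,0],"travel": [0,0,-0.06],"jaw": 1},{"twist": [0,0,0],"travel": [0,0,0],"jaw": 1},{"twist": [0,0,0],"travel": [0,0,0],"jaw": 1}]}}

```text
time_s: 13.18
ee_pos: [0.4497, -0.2798, 0.0144]
eef_rot: [0.988, 0.154, -0.0, 0.0]
ft_force: [-0.4, 0.0, 0.1]
grip_width: 0.0003
gripper_force: 0.1
```

>>> {"method": "play_rows", "body": {"motion": [{"twist": [0,0,0],"travel": [0,0,-0.05],"jaw": 1},{"twist": [0,0,0],"travel": [0,0,0],"jaw": 1},{"twist": [0,0,0],"travel": [0,0,0],"jaw": 1}]}}

```text
time_s: 13.55
ee_pos: [0.4491, -0.2799, 0.013]
eef_rot: [0.988, 0.154, -0.0, -0.0]
ft_force: [-3.6, 0.3, 2.8]
grip_width: 0.0003
gripper_force: 2.0
```

Run:
```python
from h import *
s=get_image("side");t=get_image("top");st=sense();print(st["ee_pos"],st["ft_force"],st["tau"].round(2))
print(s[212:226:1,354:372].max(2))
ca=cv2.resize(t[220:400,340:520,::-1],None,fx=2.2,fy=2.2);cb=cv2.resize(s[150:240,320:410,::-1],None,fx=4.4,fy=4.4)
cv2.imwrite("pics/n6.png",np.hstack([ca,cb]))
```

```text
[ 0.44911688 -0.27995301  0.01301156] [-2.49688993 -0.51110153  4.48314853] [-1.110e+00 -4.955e+01  2.220e+00 -5.590e+00 -2.400e-01 -3.600e-01
 -1.000e-02]
[[142  87  29  25  23  26  31  38  38  32  33  31  31  36  38  38  31  35]
 [107  70  26  24  24  24  29  36  37  36  39  41  43  37  39  40  40  42]
 [ 97  70  27  24  24  25  30  31  39  44  45  43  43  41  44  59  63  79]
 [110  72  26  23  23  27  30  32  33  39  39  36  38  83 125 138 137 139]
 [119  86  36  21  21  29  32  32  31  33  32  33  31  88 136 150 148 146]
 [124  98  45  23  22  29  34  33  32  33  33  29  33  99 142 149 149 146]
 [120 113  84  44  22  28  34  33  32  32  32  30  48 110 138 141 148 148]
 [118 122 112  82  41  29  33  36  36  39  37  37  95 143 148 148 150 148]
 [121 144 140 106  62  28  28  27  25  22  27  72 129 209 244 242 208 161]
 [128 138 157 148  94  46  19  17  17  20  48 105 143 218 250 249 245 244]
 [137 123 134 131 116  90  55  35  48  69  93 115 125 157 216 243 246 249]
 [ 95 105 130 139 138 135 123 110 117 132 139 146 140 132 155 224 248 249]
 [ 72  94 208 255 255 255 255 255 255 255 255 255 240 168 134 164 234 249]
 [ 73  84 160 242 255 249 237 220 193 187 191 189 159 116 116 137 212 244]]
```

View pics/n6.png

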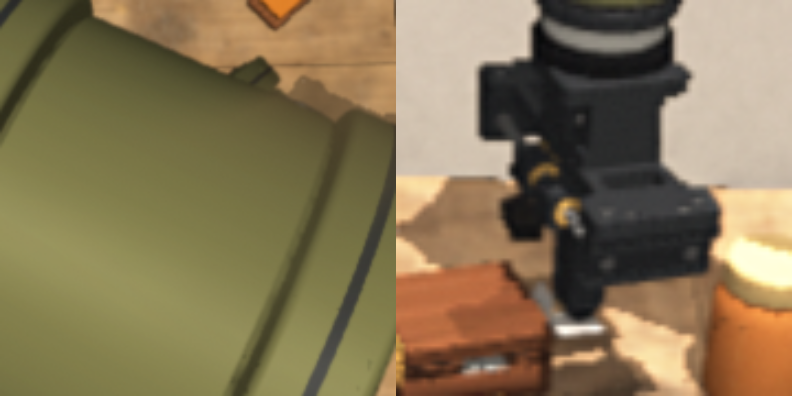

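The side view shows the fingertips down on the button at about (585,305) and the latch tongue at (580,328). The top view is hidden by the arm. A contact of about 4.5 N is felt. I'll check its line of action from the moment before pushing further.

Run:
```python
from h import *
F=[];M=[]
for i in range(4):
    s=get_image("side");st=sense();F.append(st["ft_force"]);M.append(st["torque"])
    print(np.round(st["ft_force"],2),np.round(st["torque"],3))
F=np.mean(F,0);M=np.mean(M,0);print(F,M,"closest pt of line rel. to ref:",np.cross(F,M)/(F@F),"dir",F/np.linalg.norm(F)); print(st["ee_pos"],st["time_s"],st["gripper_force"],st["grip_width"])
```

```text
[-2.93  0.68  3.87] [-0.202  0.809  0.011]
[-3.7  -1.36  4.4 ] [-0.179  0.719 -0.022]
[-3.84 -1.38  4.54] [-0.22   0.863  0.093]
[-4.17 -1.61  4.28] [-0.263  0.883  0.044]
[-3.65796626 -0.91588729  4.27315938] [-0.21578561  0.81813979  0.03154902] closest pt of line rel. to ref: [-0.1085282  -0.02483665 -0.0982271 ] dir [-0.64185261 -0.16070806  0.74979874]
[ 0.44913771 -0.2799138   0.01298859] 13.85 2.3873590235598385 1.1975318967926568e-05
```

>>> {"method": "play_rows", "body": {"motion": [{"twist": [0,0,0],"travel": [-0.03,-0.01,-0.02],"jaw": 1},{"twist": [0,0,0],"travel": [0,0,0],"jaw": 1}]}}

```text
time_s: 14.1
ee_pos: [0.4488, -0.2801, 0.0123]
eef_rot: [0.988, 0.154, 0.0, 0.0]
ft_force: [-2.6, -1.7, 4.7]
grip_width: 0.0002
gripper_force: 2.3
```

```bash
cat > f.py <<'E'
from h import *
F=[];M=[]
for i in range(3):
    s=get_image("side");st=sense();F.append(st["ft_force"]);M.append(st["torque"])
print(np.mean(F,0).round(2),np.mean(M,0).round(3),st["ee_pos"].round(4),st["time_s"],st["gripper_force"])
cv2.imwrite("pics/last_s.png",s[:,:,::-1])
E
python3 f.py
```

```text
[-2.47 -0.98  4.44] [-0.146  0.677  0.034] [ 0.4488 -0.28    0.0123] 14.25 2.2709581056506067
```

>>> {"method": "play_rows", "body": {"motion": [{"twist": [0,0,0],"travel": [-0.03,-0.01,-0.035],"jaw": 1},{"twist": [0,0,0],"travel": [0,0,0],"jaw": 1}]}}

```text
time_s: 14.5
ee_pos: [0.4483, -0.2803, 0.0113]
eef_rot: [0.988, 0.154, 0.0, 0.0]
ft_force: [-2.3, 0.5, 4.3]
grip_width: 0.0007
gripper_force: 2.2
```

>>> {"method": "play_rows", "body": {"motion": [{"twist": [0,0,0],"travel": [-0.02,-0.005,-0.035],"jaw": 1},{"twist": [0,0,0],"travel": [0,0,0],"jaw": 1}]}}

```text
time_s: 14.75
ee_pos: [0.4479, -0.2804, 0.0103]
eef_rot: [0.988, 0.154, 0.0, 0.0]
ft_force: [-0.9, 0.4, 4.9]
grip_width: 0.0006
gripper_force: 2.6
```

```bash
python3 f.py
```

```text
[-0.67 -0.05  5.36] [-0.008  0.284  0.019] [ 0.4479 -0.2804  0.0103] 14.9 2.565995378365642
```

>>> {"method": "play_rows", "body": {"motion": [{"twist": [0,0,0],"travel": [-0.01,0,-0.035],"jaw": 1},{"twist": [0,0,0],"travel": [0,0,0],"jaw": 1},{"twist": [0,0,0],"travel": [0,0,0],"jaw": 1}]}}

```text
time_s: 15.28
ee_pos: [0.4476, -0.2805, 0.0094]
eef_rot: [0.988, 0.154, 0.001, 0.0]
ft_force: [0.5, 0.3, 6.2]
grip_width: 0.0004
gripper_force: 2.9
```

```bash
cp pics/last_s.png pics/prev_s.png; python3 f.py
cat > lid.py <<'E'
from h import *
a=cv2.imread("pics/last_s.png").astype(int);b=cv2.imread("pics/prev_s.png").astype(int)
d=np.abs(a-b).sum(2)[150:250,300:358];print("lid change px",(d>80).sum())
E
python3 lid.py
```

```text
[-0.69 -0.02  5.92] [-0.016  0.314  0.006] [ 0.4476 -0.2805  0.0094] 15.425 2.8648119426134144
lid change px 1238
```

>>> {"method": "play_rows", "body": {"motion": [{"twist": [0,0,0],"travel": [0,0,0.2],"jaw": 1},{"twist": [0,0,0],"travel": [-0.1,0,0.6],"jaw": 1},{"twist": [0,0,0],"travel": [0,-0.3,0.8],"jaw": 1},{"twist": [0,0,0],"travel": [0,-0.8,0.8],"jaw": 1},{"twist": [0,0,0],"travel": [0,-0.8,0.8],"jaw": 1},{"twist": [0,0,0],"travel": [0.1,-0.8,0],"jaw": 1},{"twist": [0,0,0],"travel": [0.2,-0.8,0],"jaw": 1},{"twist": [0,0,0],"travel": [0.3,-0.8,0],"jaw": 1},{"twist": [0,0,0],"travel": [0.4,-0.4,0],"jaw": 1},{"twist": [0,0,0],"travel": [0,0,0],"jaw": 1}]}}

```text
time_s: 16.68
ee_pos: [0.4743, -0.4221, 0.1059]
eef_rot: [0.988, 0.154, 0.0, 0.001]
ft_force: [0.2, 0.4, -0.5]
grip_width: 0.0006
gripper_force: 0.0
```

Run:
```python
from h import *
s=get_image("side");t=get_image("top");st=sense();p=st["ee_pos"];print(p,st["eef_rot"],st["time_s"],st["ft_force"])
cv2.imwrite("pics/a_s.png",s[:,:,::-1]);cv2.imwrite("pics/a_t.png",t[:,:,::-1])
print("tip pred side",proj("side",[p-[0,0,.022],p+[0,0,.0135]]),"top",proj("top",[p-[0,0,.022],p+[0,0,.0135]]))
# dark vs wall
m=(s.max(2)<60)
for r in range(120,215,3):
    c=np.where(m[r,300:420])[0]; print(r,(c.min()+300,c.max()+300,len(c)) if len(c) else None,end=' ')
# lid brown in side above row 200
h=cv2.cvtColor(s,cv2.COLOR_RGB2HSV);b=((h[...,0]<12)&(h[...,1]>110)&(h[...,2]>60));b[:150]=0;b[250:]=0;b[:,:295]=0;b[:,380:]=0
y,x=np.where(b);print("\nbrown",x.min(),x.max(),y.min(),y.max())
```

```text
[ 0.47329036 -0.42059732  0.10543331] [ 9.88030167e-01  1.54259613e-01 -3.19924119e-04 -5.09386092e-04] 16.775 [0.07113966 0.37045531 0.13308517]
tip pred side [[350.85423198 173.08676912]
 [351.7975808  160.77808049]] top [[504.81944979 297.38650746]
 [511.88692338 295.53230235]]
120 (np.int64(331), np.int64(367), 37) 123 (np.int64(331), np.int64(368), 32) 126 (np.int64(338), np.int64(369), 30) 129 (np.int64(338), np.int64(377), 34) 132 (np.int64(339), np.int64(380), 28) 135 (np.int64(343), np.int64(380), 33) 138 (np.int64(345), np.int64(380), 30) 141 (np.int64(347), np.int64(378), 32) 144 (np.int64(347), np.int64(378), 30) 147 (np.int64(347), np.int64(377), 31) 150 (np.int64(347), np.int64(357), 11) 153 (np.int64(347), np.int64(357), 11) 156 (np.int64(347), np.int64(356), 10) 159 (np.int64(349), np.int64(356), 8) 162 None 165 None 168 None 171 None 174 None 177 None 180 None 183 None 186 None 189 None 192 None 195 (np.int64(344), np.int64(350), 7) 198 (np.int64(344), np.int64(351), 8) 201 (np.int64(305), np.int64(352), 9) 204 (np.int64(305), np.int64(306), 2) 207 (np.int64(306), np.int64(308), 3) 210 (np.int64(307), np.int64(309), 3) 213 (np.int64(308), np.int64(310), 3) 
brown 295 355 191 242
```

Run:
```python
from h import *
C=np.array([.5158,-.2572]);a=np.radians(18.2);X=np.array([np.cos(a),np.sin(a)]);Y=np.array([-np.sin(a),np.cos(a)])
def W(x,y,z): return [*(C+X*x+Y*y),z]
print("open lid front edge +y,-y side:",proj("side",[W(.061,.038,.110),W(.061,-.038,.110)]),"shut",proj("side",[W(-.042,.038,.0415),W(-.042,-.038,.0415)]))
s=cv2.imread("pics/a_s.png");o=cv2.imread("pics/side0.png")
d=(np.abs(s.astype(int)-o).sum(2)>90)
for r in range(170,250,4):
    c=np.where(d[r,270:345])[0]; print(r,(c.min()+270,c.max()+270,len(c)) if len(c) else None,s[r,300].tolist(),s[r,310].tolist(),s[r,330].tolist())
t=cv2.imread("pics/a_t.png");ot=cv2.imread("pics/top0.png");d=(np.abs(t.astype(int)-ot).sum(2)>90)
print("top",[ (r,int(d[r,360:440].sum())) for r in range(220,330,10)], proj("top",[W(.061,.038,.110),W(.061,-.038,.110),W(-.004,0,.021),W(-.028,0,.028),W(.02,0,.028)]))
```

```text
open lid front edge +y,-y side: [[314.87333034 204.49993036]
 [305.90221761 188.69993764]] shut [[356.03903415 224.34902511]
 [345.3417806  208.36991209]]
170 None [176, 193, 209] [173, 191, 207] [179, 196, 212]
174 None [169, 188, 202] [171, 190, 204] [177, 194, 210]
178 None [173, 192, 207] [171, 189, 203] [173, 191, 206]
182 None [171, 189, 204] [172, 189, 204] [172, 191, 205]
186 None [170, 189, 204] [169, 185, 200] [173, 190, 206]
190 (np.int64(303), np.int64(341), 17) [147, 207, 245] [117, 172, 225] [94, 112, 131]
194 (np.int64(302), np.int64(344), 20) [149, 203, 243] [139, 193, 236] [107, 146, 188]
198 (np.int64(302), np.int64(343), 14) [99, 182, 254] [160, 185, 214] [154, 208, 243]
202 (np.int64(303), np.int64(344), 20) [37, 65, 116] [53, 87, 158] [148, 202, 240]
206 (np.int64(304), np.int64(314), 11) [31, 48, 82] [61, 99, 170] [138, 188, 231]
210 (np.int64(306), np.int64(344), 16) [151, 207, 243] [29, 45, 79] [133, 184, 228]
214 (np.int64(307), np.int64(344), 30) [140, 193, 234] [20, 29, 50] [128, 178, 226]
218 (np.int64(308), np.int64(337), 21) [142, 188, 232] [20, 28, 45] [225, 235, 239]
222 (np.int64(298), np.int64(344), 33) [58, 74, 95] [48, 69, 100] [227, 237, 240]
226 (np.int64(300), np.int64(342), 35) [61, 78, 99] [55, 76, 102] [230, 242, 242]
230 (np.int64(301), np.int64(344), 39) [109, 146, 190] [34, 46, 60] [69, 113, 197]
234 (np.int64(302), np.int64(340), 19) [145, 188, 227] [38, 54, 72] [26, 39, 65]
238 (np.int64(306), np.int64(316), 11) [161, 214, 244] [43, 59, 77] [40, 62, 111]
242 (np.int64(314), np.int64(316), 3) [144, 196, 237] [103, 146, 194] [40, 59, 86]
246 None [138, 190, 233] [107, 153, 200] [171, 227, 250]
top [(220, 0), (230, 35), (240, 51), (250, 36), (260, 3), (270, 35), (280, 43), (290, 20), (300, 0), (310, 3), (320, 12)] [[367.10861524 242.61278447]
 [411.83284687 227.2239767 ]
 [398.05701255 279.35054095]
 [403.30047521 291.92018949]
 [393.66666437 265.98448287]]
```

Run:
```python
from h import *
t=cv2.imread("pics/a_t.png")
print(t[272:288:3,385:412:3].tolist())
w=((t.min(2)>170)).astype(np.uint8);k=np.zeros_like(w);k[245:308,368:430]=1;w*=k
for r in range(248,306,2): print(r,''.join('#' if v else '.' for v in w[r,366:432]))
```

```text
[[[47, 87, 147], [48, 86, 144], [151, 168, 173], [153, 170, 176], [159, 177, 183], [149, 166, 172], [154, 172, 179], [146, 162, 168], [148, 165, 170]], [[86, 106, 134], [132, 147, 156], [160, 179, 185], [154, 172, 178], [157, 174, 181], [144, 162, 168], [147, 166, 176], [155, 173, 181], [148, 166, 172]], [[162, 180, 187], [160, 178, 185], [149, 167, 173], [154, 172, 179], [148, 165, 173], [155, 174, 181], [152, 170, 179], [148, 166, 176], [144, 163, 171]], [[159, 177, 183], [158, 177, 185], [145, 163, 171], [150, 168, 177], [159, 178, 185], [155, 174, 183], [155, 173, 182], [136, 156, 169], [152, 172, 182]], [[148, 166, 174], [162, 180, 189], [154, 173, 182], [133, 154, 169], [157, 177, 186], [145, 164, 173], [146, 164, 174], [139, 157, 167], [63, 93, 134]], [[154, 173, 181], [151, 171, 180], [149, 168, 177], [140, 159, 170], [144, 163, 173], [147, 166, 176], [146, 166, 176], [141, 161, 171], [58, 87, 125]]]
248 ..................................................................
250 ..................................................................
252 ................................
[... 1180 characters left out ...]
.............................................................
288 ..................................................................
290 .........#........................................................
292 ..................................................................
294 ..................................................................
296 ..................................................................
298 ..................................................................
300 ..................................................................
302 .............................................#....................
304 ..................................................................
```

Run:
```python
from h import *
t=cv2.imread("pics/a_t.png")
w=((t[...,0]>112)).astype(np.uint8);k=np.zeros_like(w);k[258:302,368:428]=1;w*=k
n,l,st,ce=cv2.connectedComponentsWithStats(w);i=1+np.argmax(st[1:,4]);w=(l==i).astype(np.uint8)
for r in range(256,304): print(r,''.join('#' if v else '.' for v in w[r,366:432]))
M=cv2.moments(w,True);c=(M['m10']/M['m00'],M['m01']/M['m00']);print(c,st[i],onz("top",[c],.021))
C=np.array([.5158,-.2572]);a=np.radians(18.2);X=np.array([np.cos(a),np.sin(a)]);Y=np.array([-np.sin(a),np.cos(a)])
y,x=np.where(w);P=onz("top",np.c_[x,y],.021)[:,:2]-C;u=P@X*1000;v=P@Y*1000
print("u range of nest ends |v|<8:",np.percentile(u[abs(v)<8],[0.5,99.5]),"channel v",np.percentile(v,[.5,99.5]),"v band for u>14",np.percentile(v[u>12],[1,99]),"u<-20",np.percentile(v[u<-20],[1,99]),"channel u at |v|>20",np.percentile(u[abs(v)>20],[1,99]))
```

```text
256 ..................................................................
257 ..................................................................
258 ..................................................................
259 ..................................................................
260 ..................................................................
261 ..................................................................
262 ..................................................................
263 ..................................................................
264 ..................................................................
265 ................................##................................
266 .............................#####..............###...............
267 ..........................#########..........######...............
268 ........................###########.......##########..............
269 ........................############...#############..............
270 ........................############################..............
271 ........................#######
[... 1929 characters left out ...]
.......................
299 ..................................................................
300 ..................................................................
301 ..................................................................
302 ..................................................................
303 ..................................................................
(398.58964143426294, 278.6347941567065) [377 265  47  28 753] [[ 0.51324647 -0.25942301  0.021     ]]
u range of nest ends |v|<8: [-26.01992318  19.8336917 ] channel v [-42.1610063   35.91084737] v band for u>14 [-10.56713733   8.48356458] u<-20 [-10.54073818   8.583609  ] channel u at |v|>20 [-14.75962367   9.13079863]
```

>>> {"method": "play_rows", "body": {"motion": [{"twist": [0,0,0.0776],"travel": [0.11,0,0],"jaw": -0.4},{"twist": [0,0,0.0776],"travel": [0,0,0],"jaw": -0.4},{"twist": [0,0,0.0776],"travel": [0,0,0],"jaw": -0.4},{"twist": [0,0,0.0776],"travel": [0,0,0],"jaw": -0.4},{"twist": [0,0,0.0776],"travel": [0,0,0],"jaw": -0.4},{"twist": [0,0,0.0776],"travel": [0,0,0],"jaw": -0.4},{"twist": [0,0,0.0776],"travel": [0,0,0],"jaw": -0.4},{"twist": [0,0,0.0776],"travel": [0,0,0],"jaw": -0.4},{"twist": [0,0,0.0776],"travel": [0,0,0],"jaw": -0.4},{"twist": [0,0,0],"travel": [0,0,-0.8],"jaw": -0.4},{"twist": [0,0,0],"travel": [0,0,-0.8],"jaw": -0.4},{"twist": [0,0,0],"travel": [0,0,0],"jaw": -0.4}]}}

```text
time_s: 18.27
ee_pos: [0.4753, -0.4197, 0.0558]
eef_rot: [0.632, 0.775, -0.0, -0.003]
ft_force: [0.3, -0.2, 0.4]
grip_width: 0.0616
gripper_force: 0.0
```

Run:
```python
from h import *
s=get_image("side");t=get_image("top");st=sense();p=st["ee_pos"];print(p,st["eef_rot"],st["time_s"],st["grip_width"],st["q"].round(2))
cv2.imwrite("pics/b_s.png",s[:,:,::-1]);cv2.imwrite("pics/b_t.png",t[:,:,::-1])
q=p+[0,0,.0135];d=np.array([np.cos(np.radians(11.5)),np.sin(np.radians(11.5)),0]);g=st["grip_width"]/2
print("tips pred",proj("side",[q-d*(g),q-d*(g+.0175),q+d*g,q+d*(g+.0175)]))
m=s.max(2)<60
for r in range(160,206): print(r,''.join('#' if v else '.' for v in m[r,310:390]))
```

```text
[ 0.47712096 -0.42115507  0.05781296] [ 6.32228782e-01  7.74781746e-01 -5.74331648e-05 -1.06177698e-04] 18.375 0.06186399629341882 [ 0.71  0.92 -0.11  1.65  0.15  0.59  0.72]
tips pred [[360.32103748 176.43103196]
 [366.62978444 176.08580553]
 [337.79156825 177.66983297]
 [331.35429736 178.02549522]]
160 ...........##..........####.........................########....................
161 .......................####.........................########....................
162 .......................######.......................#######.....................
163 .......................######.......................#######.....................
164 .......................#######......................#######.....................
165 .......................#######......................#######.....................
166 .......................######.......................#######.....................
167 .......................######.......................######......................
168 .......................######.......................######......................
169 .......................######
[... 2411 characters left out ...]
....................
198 ...................................######.......................................
199 ...................................#######......................................
200 ...................................#######......................................
201 ...................................########.....................................
202 ....................................#######.....................................
203 ....................................#######.....................................
204 ................................................................................
205 ................................................................................
```

>>> {"method": "play_rows", "body": {"motion": [{"twist": [0,0,0],"travel": [0,0,-0.7],"jaw": -0.3},{"twist": [0,0,0],"travel": [0,0,-0.7],"jaw": -0.3},{"twist": [0,0,0],"travel": [0,0,-0.6],"jaw": -0.3},{"twist": [0,0,0],"travel": [0,0,-0.13],"jaw": -0.3},{"twist": [0,0,0],"travel": [0,0,0],"jaw": -0.3},{"twist": [0,0,0],"travel": [0,0,0],"jaw": -0.3},{"twist": [0,0,0],"travel": [0,0,0],"jaw": -0.3}]}}

```text
time_s: 19.25
ee_pos: [0.4777, -0.4219, -0.006]
eef_rot: [0.632, 0.775, 0.0, 0.001]
ft_force: [-0.4, -0.8, 0.1]
grip_width: 0.0572
gripper_force: 0.0
```

>>> {"method": "play_rows", "body": {"motion": [{"twist": [0,0,0],"travel": [0,0,-0.05],"jaw": -0.3},{"twist": [0,0,0],"travel": [0,0,0],"jaw": -0.3},{"twist": [0,0,0],"travel": [0,0,0],"jaw": -0.3}]}}

```text
time_s: 19.62
ee_pos: [0.4773, -0.4215, -0.0082]
eef_rot: [0.632, 0.775, 0.0, 0.0]
ft_force: [1.5, -0.2, -0.9]
grip_width: 0.0571
gripper_force: 0.0
```

>>> {"method": "play_rows", "body": {"motion": [{"twist": [0,0,0],"travel": [0,0,-0.05],"jaw": -0.3},{"twist": [0,0,0],"travel": [0,0,0],"jaw": -0.3},{"twist": [0,0,0],"travel": [0,0,0],"jaw": -0.3}]}}

```text
time_s: 20.0
ee_pos: [0.4773, -0.4215, -0.0097]
eef_rot: [0.632, 0.775, 0.0, -0.0]
ft_force: [-0.5, 0.1, -0.2]
grip_width: 0.0576
gripper_force: 0.0
```

>>> {"method": "play_rows", "body": {"motion": [{"twist": [0,0,0],"travel": [0,0,-0.05],"jaw": -0.3},{"twist": [0,0,0],"travel": [0,0,0],"jaw": -0.3},{"twist": [0,0,0],"travel": [0,0,0],"jaw": -0.3}]}}

```text
time_s: 20.38
ee_pos: [0.4772, -0.4215, -0.0112]
eef_rot: [0.632, 0.775, 0.0, -0.0]
ft_force: [0.6, 0.6, -0.8]
grip_width: 0.0575
gripper_force: 0.0
```

>>> {"method": "play_rows", "body": {"motion": [{"twist": [0,0,0],"travel": [0,0,-0.04],"jaw": -0.3},{"twist": [0,0,0],"travel": [0,0,0],"jaw": -0.3},{"twist": [0,0,0],"travel": [0,0,0],"jaw": -0.3}]}}

```text
time_s: 20.75
ee_pos: [0.4772, -0.4215, -0.0124]
eef_rot: [0.632, 0.775, 0.0, -0.0]
ft_force: [-0.4, -0.0, 0.3]
grip_width: 0.0571
gripper_force: 0.0
```

>>> {"method": "play_rows", "body": {"motion": [{"twist": [0,0,0],"travel": [0,0,-0.04],"jaw": -0.3},{"twist": [0,0,0],"travel": [0,0,0],"jaw": -0.3},{"twist": [0,0,0],"travel": [0,0,0],"jaw": -0.3}]}}

```text
time_s: 21.12
ee_pos: [0.4773, -0.4215, -0.0136]
eef_rot: [0.632, 0.775, 0.0, 0.0]
ft_force: [0.1, 0.3, 0.7]
grip_width: 0.0572
gripper_force: 0.0
```

>>> {"method": "play_rows", "body": {"motion": [{"twist": [0,0,0],"travel": [0,0,-0.04],"jaw": -0.3},{"twist": [0,0,0],"travel": [0,0,0],"jaw": -0.3},{"twist": [0,0,0],"travel": [0,0,0],"jaw": -0.3}]}}

```text
time_s: 21.5
ee_pos: [0.4773, -0.4215, -0.0148]
eef_rot: [0.632, 0.775, 0.0, -0.0]
ft_force: [-0.1, -0.3, 0.6]
grip_width: 0.0573
gripper_force: 0.0
```

>>> {"method": "play_rows", "body": {"motion": [{"twist": [0,0,0],"travel": [0,0,-0.04],"jaw": -0.3},{"twist": [0,0,0],"travel": [0,0,0],"jaw": -0.3},{"twist": [0,0,0],"travel": [0,0,0],"jaw": -0.3}]}}

```text
time_s: 21.88
ee_pos: [0.4773, -0.4215, -0.016]
eef_rot: [0.632, 0.775, 0.0, -0.0]
ft_force: [0.7, -0.7, 0.6]
grip_width: 0.057
gripper_force: 0.0
```

>>> {"method": "play_rows", "body": {"motion": [{"twist": [0,0,0],"travel": [0,0,-0.04],"jaw": -0.3},{"twist": [0,0,0],"travel": [0,0,0],"jaw": -0.3},{"twist": [0,0,0],"travel": [0,0,0],"jaw": -0.3}]}}

```text
time_s: 22.25
ee_pos: [0.4774, -0.4216, -0.0168]
eef_rot: [0.632, 0.775, 0.0, 0.0]
ft_force: [-1.3, 0.3, 5.1]
grip_width: 0.0577
gripper_force: 2.7
```

>>> {"method": "play_rows", "body": {"motion": [{"twist": [0,0,0],"travel": [0,0,0.1],"jaw": -0.3},{"twist": [0,0,0],"travel": [0,0,0],"jaw": 0.3},{"twist": [0,0,0],"travel": [0,0,0],"jaw": 0.8},{"twist": [0,0,0],"travel": [0,0,0],"jaw": 0.8},{"twist": [0,0,0],"travel": [0,0,0],"jaw": 0.8},{"twist": [0,0,0],"travel": [0,0,0],"jaw": 0.8}], "newtons": 8}}

```text
time_s: 23.0
ee_pos: [0.4772, -0.4215, -0.0143]
eef_rot: [0.632, 0.775, 0.0, -0.0]
ft_force: [0.4, -0.0, 0.1]
grip_width: 0.0199
gripper_force: 8.0
```

>>> {"method": "play_rows", "body": {"motion": [{"twist": [0,0,0],"travel": [0,0,0.3],"jaw": 0.8},{"twist": [0,0,0],"travel": [0,0,0.7],"jaw": 0.8},{"twist": [0,0,0],"travel": [0,0,0.8],"jaw": 0.8},{"twist": [0,0,-0.0772],"travel": [0.13,0.6,0.7],"jaw": 0.8},{"twist": [0,0,-0.0772],"travel": [0.13,0.6,0],"jaw": 0.8},{"twist": [0,0,-0.0772],"travel": [0.13,0.6,0],"jaw": 0.8},{"twist": [0,0,-0.0772],"travel": [0.13,0.6,0],"jaw": 0.8},{"twist": [0,0,-0.0772],"travel": [0.13,0.6,0],"jaw": 0.8},{"twist": [0,0,-0.0772],"travel": [0.13,0.6,0],"jaw": 0.8},{"twist": [0,0,-0.0772],"travel": [0.13,0.6,0],"jaw": 0.8},{"twist": [0,0,-0.0772],"travel": [0.13,0.6,0],"jaw": 0.8},{"twist": [0,0,-0.0772],"travel": [0.13,0.6,0],"jaw": 0.8}]}}

```text
time_s: 24.5
ee_pos: [0.5135, -0.2586, 0.0624]
eef_rot: [0.988, 0.155, 0.001, -0.0]
ft_force: [-0.2, 0.7, -0.4]
grip_width: 0.02
gripper_force: 8.0
```

Run:
```python
from h import *
get_image("top");s=get_image("side");st=sense();p=st["ee_pos"];n=st["eef_rot"];print(p,"tool y deg",2*np.degrees(np.arctan2(n[1],n[0]))-90,st["time_s"],st["grip_width"],st["gripper_force"])
cv2.imwrite("pics/c_s.png",s[:,:,::-1])
fb=p+[0,0,.0143];a=np.radians(18.2);X=np.array([np.cos(a),np.sin(a),0]);Y=np.array([-np.sin(a),np.cos(a),0])
f=fb+X*.0011
print("frog bottom corners pred (+-X,+Y)",proj("side",[f+X*.023+Y*.01,f-X*.023+Y*.01,f+X*.023-Y*.01,f-X*.023-Y*.01]))
m=s.max(2)<60
for r in range(170,215): print(r,''.join('#' if v else '.' for v in m[r,305:375]))
```

```text
[ 0.51404461 -0.25633296  0.06190054] tool y deg -71.61583021079133 24.6 0.01948062161946572 8.001347364624962
frog bottom corners pred (+-X,+Y) [[327.13148187 209.48102022]
 [345.74838102 207.06759161]
 [324.59597311 205.2664933 ]
 [342.96018028 202.93292248]]
170 ..............#####....#########################......................
171 .............#####......####################...#......................
172 .............####.......#########.......########......................
173 ..............###...#...######....###############.....................
174 ...............##...##.########..#################....................
175 ...............##....#.#########..################....................
176 ................##...###########...########...........##..............
177 .....................##..#######..........................#...........
178 .....................##...#####...........................#...........
179 .....................##....##.........................................
180 .....................###...##.........................#...............
181 .........
[... 1836 characters left out ...]
.........................
206 .##...................##################..............................
207 .###..................#################...............................
208 .###..................###############.................................
209 ..##.........................####.....................................
210 ..###.................................................................
211 ..###.................................................................
212 ..###.................................................................
213 ...##.................................................................
214 ...###................................................................
```

>>> {"method": "play_rows", "body": {"motion": [{"twist": [0,0,0],"travel": [-0.05,-0.1,-0.4],"jaw": 0.8},{"twist": [0,0,0],"travel": [0,0,-0.5],"jaw": 0.8},{"twist": [0,0,0],"travel": [0,0,-0.45],"jaw": 0.8},{"twist": [0,0,0],"travel": [0,0,0],"jaw": 0.8},{"twist": [0,0,0],"travel": [0,0,0],"jaw": 0.8}]}}

```text
time_s: 25.22
ee_pos: [0.5108, -0.2628, 0.0201]
eef_rot: [0.987, 0.158, -0.0, 0.0]
ft_force: [0.5, -0.4, -0.2]
grip_width: 0.0202
gripper_force: 8.0
```

Run:
```python
from h import *
s=get_image("side");t=get_image("top");st=sense();p=st["ee_pos"];print(p,st["ft_force"],st["time_s"],st["grip_width"],st["gripper_force"])
cv2.imwrite("pics/d_s.png",s[:,:,::-1]);cv2.imwrite("pics/d_t.png",t[:,:,::-1])
fb=p+[0,0,.0143];a=np.radians(18.2);X=np.array([np.cos(a),np.sin(a),0]);Y=np.array([-np.sin(a),np.cos(a),0])
f=fb+X*.0011
print("frog bottom corners pred",proj("side",[f+X*.023+Y*.01,f-X*.023+Y*.01]))
N=np.array([.5133,-.2592,.028]);print("nest near-rim corners",proj("side",[N+X*.024+Y*.011,N-X*.024+Y*.011]))
g=s.max(2)
for r in range(206,238): print(r,' '.join('%3d'%v for v in g[r,310:360:1]))
```

```text
[ 0.51113795 -0.26272257  0.02061627] [0.47424518 0.19900572 0.31369913] 25.325 0.019616392671835018 7.99991162144579
frog bottom corners pred [[327.7003521  222.98174191]
 [345.8105152  220.49373542]]
nest near-rim corners [[326.83107746 226.38172019]
 [345.72409394 223.75081506]]
206 175 127 114 122 111 126 147 150 152 153 154 152 152 152 156 160 164 162 166 122  30  25  27  29  28  27  33  42  36  34  36  42  38  39  43  37  38  39  38  40  38  35  36  36  35  33  33  31  40  57
207 116  96  89  94  95 120 148 146 147 148 149 148 147 149 155 162 166 166 168 121  31  24  29  32  29  31  35  42  43  39  38  39  38  36  36  34  33  36  35  35  35  34  32  33  33  34  33  32  47  66
208  98 101  93  95  98 126 148 145 145 142 141 141 142 144 151 159 166 167 170 122  33  24  30  30  29  30  33  35  35  41  49  43  38  33  33  32  33  33  32  31  33  31  34  33  33  32  31  31  44  64
209  93 103  95  94 109 136 149 146 141 138 135 135 135 137 145 157 161 167 170 122  31  25  29  32  30  29  32  32  38  55  67  61  44  32  33  33  33  33  31  33  33  33  32  33  32  33  34  37  37  39
2
[... 5010 characters left out ...]
  87  83  78  73  73  71  71  68  67  65  63  65  63  65  63  59 111 217 246 242 240 240
235  78  80  75  80  87  83  85  73  62 124 170 128  61  55  49  54  59  55  50  52  56  61  62  66  65  71  74  71  69  68  66  66  64  65  64  66  66  64  66  65  64  64  64  60 118 223 246 242 241 242
236  80  82  74  81  91  89  87  75  56  95 164 156 101  93  94 112 133 110  68  64  65  65  65  66  66  66  65  65  64  64  63  65  64  66  66  66  65  64  61  62  62  63  60  55 121 226 248 244 243 246
237  83  83  74  80  90  91  89  87  65  62 117 148 137 134 130 134 117  78  60  61  63  63  63  63  62  63  63  64  63  62  64  64  64  62  63  62  64  60  60  62  60  58  55  51 111 225 250 247 248 249
```

>>> {"method": "play_rows", "body": {"motion": [{"twist": [0,0,0],"travel": [0,0.1,0],"jaw": 0.8},{"twist": [0,0,0],"travel": [0,0,-0.16],"jaw": 0.8},{"twist": [0,0,0],"travel": [0,0,0],"jaw": 0.8},{"twist": [0,0,0],"travel": [0,0,0],"jaw": 0.8}]}}

```text
time_s: 25.82
ee_pos: [0.5108, -0.2596, 0.0154]
eef_rot: [0.987, 0.158, -0.0, 0.0]
ft_force: [-0.3, -0.2, -0.9]
grip_width: 0.0201
gripper_force: 8.0
```

>>> {"method": "play_rows", "body": {"motion": [{"twist": [0,0,0],"travel": [0,0,-0.07],"jaw": 0.8},{"twist": [0,0,0],"travel": [0,0,0],"jaw": 0.8},{"twist": [0,0,0],"travel": [0,0,0],"jaw": 0.8}]}}

```text
time_s: 26.2
ee_pos: [0.5109, -0.2596, 0.0133]
eef_rot: [0.987, 0.158, -0.0, 0.0]
ft_force: [-0.2, 0.4, 0.1]
grip_width: 0.0197
gripper_force: 8.0
```

>>> {"method": "play_rows", "body": {"motion": [{"twist": [0,0,0],"travel": [0,0,-0.05],"jaw": 0.8},{"twist": [0,0,0],"travel": [0,0,0],"jaw": 0.8},{"twist": [0,0,0],"travel": [0,0,0],"jaw": 0.8}]}}

```text
time_s: 26.58
ee_pos: [0.5108, -0.2595, 0.0119]
eef_rot: [0.987, 0.158, -0.0, 0.0]
ft_force: [-0.3, -0.9, -1.1]
grip_width: 0.0199
gripper_force: 8.0
```

>>> {"method": "play_rows", "body": {"motion": [{"twist": [0,0,0],"travel": [0,0,-0.05],"jaw": 0.8},{"twist": [0,0,0],"travel": [0,0,0],"jaw": 0.8},{"twist": [0,0,0],"travel": [0,0,0],"jaw": 0.8}]}}

```text
time_s: 26.95
ee_pos: [0.5108, -0.2594, 0.0103]
eef_rot: [0.987, 0.158, -0.0, -0.0]
ft_force: [-0.7, 0.2, -0.2]
grip_width: 0.0196
gripper_force: 8.0
```

>>> {"method": "play_rows", "body": {"motion": [{"twist": [0,0,0],"travel": [0,0,-0.04],"jaw": 0.8},{"twist": [0,0,0],"travel": [0,0,0],"jaw": 0.8},{"twist": [0,0,0],"travel": [0,0,0],"jaw": 0.8}]}}

```text
time_s: 27.32
ee_pos: [0.5108, -0.2594, 0.0091]
eef_rot: [0.987, 0.158, -0.0, -0.0]
ft_force: [-0.7, -0.1, -0.2]
grip_width: 0.02
gripper_force: 8.0
```

>>> {"method": "play_rows", "body": {"motion": [{"twist": [0,0,0],"travel": [0,0,-0.04],"jaw": 0.8},{"twist": [0,0,0],"travel": [0,0,0],"jaw": 0.8},{"twist": [0,0,0],"travel": [0,0,0],"jaw": 0.8}]}}

```text
time_s: 27.7
ee_pos: [0.5108, -0.2593, 0.0079]
eef_rot: [0.987, 0.158, -0.0, -0.0]
ft_force: [-0.6, 0.4, 0.5]
grip_width: 0.0197
gripper_force: 8.0
```

>>> {"method": "play_rows", "body": {"motion": [{"twist": [0,0,0],"travel": [0,0,-0.03],"jaw": 0.8},{"twist": [0,0,0],"travel": [0,0,0],"jaw": 0.8},{"twist": [0,0,0],"travel": [0,0,0],"jaw": 0.8}]}}

```text
time_s: 28.08
ee_pos: [0.5108, -0.2593, 0.007]
eef_rot: [0.987, 0.158, -0.0, -0.0]
ft_force: [-0.4, 1.6, 0.0]
grip_width: 0.0198
gripper_force: 8.0
```

>>> {"method": "play_rows", "body": {"motion": [{"twist": [0,0,0],"travel": [0,0,-0.02],"jaw": 0.8},{"twist": [0,0,0],"travel": [0,0,0],"jaw": 0.8},{"twist": [0,0,0],"travel": [0,0,0],"jaw": 0.8}]}}

```text
time_s: 28.45
ee_pos: [0.5108, -0.2594, 0.0066]
eef_rot: [0.987, 0.158, -0.0, -0.0]
ft_force: [-1.1, 2.4, 1.8]
grip_width: 0.0199
gripper_force: 8.0
```

>>> {"method": "play_rows", "body": {"motion": [{"twist": [0,0,0],"travel": [0,0,0],"jaw": 0.3},{"twist": [0,0,0],"travel": [0,0,0],"jaw": 0.3},{"twist": [0,0,0],"travel": [0,0,0.1],"jaw": 0.3},{"twist": [0,0,0],"travel": [0,0,0.3],"jaw": 0.3},{"twist": [0,0,0],"travel": [0,0,0.6],"jaw": 0.3},{"twist": [0,0,0],"travel": [0,0,0.8],"jaw": 0.3},{"twist": [0,0,0],"travel": [0,0,0.8],"jaw": 0.3},{"twist": [0,0,0],"travel": [0,0,0.8],"jaw": 0.3},{"twist": [0,0,0],"travel": [-0.5,0.2,0.8],"jaw": 0.3},{"twist": [0,0,0],"travel": [-0.8,0.6,0.6],"jaw": 0.3},{"twist": [0,0,0],"travel": [-0.8,0.6,0],"jaw": 0.3},{"twist": [0,0,0],"travel": [-0.5,0.4,0],"jaw": 0.3}]}}

```text
time_s: 29.95
ee_pos: [0.4319, -0.2048, 0.152]
eef_rot: [0.987, 0.158, 0.001, 0.0]
ft_force: [0.3, -0.3, 0.3]
grip_width: 0.0309
gripper_force: 0.0
```

Run:
```python
from h import *
get_image("top");s=get_image("side");t=get_image("top");st=sense();p=st["ee_pos"];print(p,st["ft_force"],st["time_s"],st["grip_width"])
cv2.imwrite("pics/e_s.png",s[:,:,::-1]);cv2.imwrite("pics/e_t.png",t[:,:,::-1])
N=np.array([.5133,-.2592]);a=np.radians(18.2);X=np.array([np.cos(a),np.sin(a)]);Y=np.array([-np.sin(a),np.cos(a)])
g=t.max(2)
for r in range(256,300): print(r,''.join('#' if v<105 else ('+' if v<140 else '.') for v in g[r,366:432]))
m=(s.max(2)<60)
for r in range(205,240): print(r,''.join('#' if v else '.' for v in m[r,305:375]))
w=np.zeros(g.shape,np.uint8);w[260:298,375:425]=g[260:298,375:425]<105
n,l,sta,ce=cv2.connectedComponentsWithStats(w)
for i in range(1,n):
    if sta[i,4]>60:
        c=cv2.findContours((l==i).astype(np.uint8),0,2)[0][0].reshape(-1,2);P=(onz("top",c,.0325)[:,:2]-N)*1000;print(sta[i],ce[i],cv2.minAreaRect(np.c_[P@X,P@Y].astype(np.float32)))
```

```text
[ 0.43290467 -0.20532991  0.15157258] [ 1.34751565 -0.90370396  0.29718383] 30.1 0.03063864215026034
256 ++#########################################++###+++...............
257 +#+++#######################################++##+++...............
258 +++++++##########################################+++..............
259 ++++++++#########################################+++..............
260 ++++++++##########################################+++.............
261 ++++++++##########################################+++.............
262 +++++++###########################################++..............
263 +++++++###########################################+...............
264 ++++++###########################++++##############+..............
265 +++++######+++##################++++++##############+.............
266 ++++######++++##################+++++++##############.............
267 +++######++++++#######################++#############+............
268 ++#####+++++++++######################+++#############+...........
269 ######++++++++++#########################+#############++.........
270 #
[... 4208 characters left out ...]
................
233 .................#....................................................
234 ...................##.......#.........................................
235 ..................######..............................................
236 .............#..................................#.....................
237 ..............................................###.....................
238 ..............#.............................#####.....................
239 ...............#........................#.##..........................
[ 375  260   50   38 1664] [398.46153846 279.61538462] ((-1.1315765380859375, -0.10988235473632812), (84.9103012084961, 64.55409240722656), 70.78424835205078)
```

Run:
```python
from h import *
N=np.array([.5133,-.2592,0]);a=np.radians(18.2);X=np.array([np.cos(a),np.sin(a),0]);Y=np.array([-np.sin(a),np.cos(a),0])
for z in (.0325,.028,.0385):
    print(z,proj("side",[N+X*i*.023+Y*j*.010+[0,0,z] for i,j in((1,-1),(-1,-1),(1,1),(-1,1))]).round(1).tolist())
```

```text
0.0325 [[324.7, 220.2], [342.6, 217.8], [327.2, 224.5], [345.3, 222.0]]
0.028 [[324.6, 221.8], [342.5, 219.3], [327.1, 226.1], [345.2, 223.6]]
0.0385 [[324.8, 218.1], [342.7, 215.7], [327.3, 222.4], [345.5, 219.9]]
```

>>> {"method": "play_rows", "body": {"motion": [{"twist": [0,0,0],"travel": [0.727,-0.096,0],"jaw": 1},{"twist": [0,0,0],"travel": [0.727,-0.096,0],"jaw": 1},{"twist": [0,0,0],"travel": [0.727,-0.096,0],"jaw": 1},{"twist": [0,0,0],"travel": [0.727,-0.096,0],"jaw": 1},{"twist": [0,0,0],"travel": [0.727,-0.096,0],"jaw": 1},{"twist": [0,0,0],"travel": [0.727,-0.096,0],"jaw": 1},{"twist": [0,0,0],"travel": [0.727,-0.096,0],"jaw": 1},{"twist": [0,0,0],"travel": [0.727,-0.096,0],"jaw": 1},{"twist": [0,0,0],"travel": [0,0,0],"jaw": 1},{"twist": [0,0,0],"travel": [0,0,-0.7],"jaw": 1},{"twist": [0,0,0],"travel": [0,0,-0.8],"jaw": 1},{"twist": [0,0,0],"travel": [0,0,-0.7],"jaw": 1}]}}

```text
time_s: 31.6
ee_pos: [0.6064, -0.2289, 0.0841]
eef_rot: [0.988, 0.158, -0.0, 0.0]
ft_force: [0.1, 0.3, 0.6]
grip_width: 0.0002
gripper_force: 0.0
```

Run:
```python
from h import *
get_image("top");get_image("side");st=sense();p=st["ee_pos"];print(p,st["ft_force"],st["time_s"],st["grip_width"])
C=np.array([.5171,-.2580]);a=np.radians(18.2);X=np.array([np.cos(a),np.sin(a)]);Y=np.array([-np.sin(a),np.cos(a)])
prev=p.copy()
for th in (1.8,1.7,1.6,1.5,1.4,1.3,1.2,1.1,1.0,.9,.8,.7,.6,.5,.4,.3,.25,.2,.15,.1,0):
    x=(42-74*np.cos(th)+13.5*np.sin(th)+9)/1000;z=(28+74*np.sin(th)+13.5*np.cos(th))/1000-.0163
    q=np.r_[C+X*x,z];print(th,q.round(4),((q-prev)/.03).round(2).tolist());prev=q
```

```text
[ 0.60500498 -0.22804151  0.08258993] [ 0.08295319  0.45091352 -1.03922452] 31.7 0.0005436247908530003
1.8 [ 0.594  -0.2327  0.0807] [-0.37, -0.16, -0.06]
1.7 [ 0.5873 -0.2349  0.0833] [-0.22, -0.07, 0.09]
1.6 [ 0.5804 -0.2372  0.0853] [-0.23, -0.08, 0.06]
1.5 [ 0.5734 -0.2395  0.0865] [-0.24, -0.08, 0.04]
1.4 [ 0.5662 -0.2418  0.0869] [-0.24, -0.08, 0.01]
1.3 [ 0.5591 -0.2442  0.0866] [-0.24, -0.08, -0.01]
1.2 [ 0.552  -0.2465  0.0856] [-0.24, -0.08, -0.04]
1.1 [ 0.5451 -0.2488  0.0838] [-0.23, -0.08, -0.06]
1.0 [ 0.5384 -0.251   0.0813] [-0.22, -0.07, -0.08]
0.9 [ 0.5319 -0.2531  0.0781] [-0.22, -0.07, -0.11]
0.8 [ 0.5258 -0.2551  0.0742] [-0.2, -0.07, -0.13]
0.7 [ 0.52   -0.257   0.0697] [-0.19, -0.06, -0.15]
0.6 [ 0.5148 -0.2588  0.0646] [-0.18, -0.06, -0.17]
0.5 [ 0.51   -0.2603  0.059 ] [-0.16, -0.05, -0.19]
0.4 [ 0.5058 -0.2617  0.053 ] [-0.14, -0.05, -0.2]
0.3 [ 0.5022 -0.2629  0.0465] [-0.12, -0.04, -0.22]
0.25 [ 0.5006 -0.2634  0.0431] [-0.05, -0.02, -0.11]
0.2 [ 0.4992 -0.2639  0.0396] [-0.05, -0.02, -0.12]
0.15 [ 0.498  -0.2643  0.0361] [-0.04, -0.01, -0.12]
0.1 [ 0.4969 -0.2646  0.0325] [-0.04, -0.01, -0.12]
0 [ 0.4953 -0.2652  0.0252] [-0.05, -0.02, -0.24]
```

>>> {"method": "play_rows", "body": {"motion": [{"twist": [0,0,0],"travel": [-0.37,-0.16,-0.06],"jaw": 1},{"twist": [0,0,0],"travel": [-0.22,-0.07,0.09],"jaw": 1},{"twist": [0,0,0],"travel": [-0.23,-0.08,0.06],"jaw": 1},{"twist": [0,0,0],"travel": [-0.24,-0.08,0.04],"jaw": 1},{"twist": [0,0,0],"travel": [-0.24,-0.08,0.01],"jaw": 1},{"twist": [0,0,0],"travel": [-0.24,-0.08,-0.01],"jaw": 1},{"twist": [0,0,0],"travel": [0,0,0],"jaw": 1}]}}

```text
time_s: 32.58
ee_pos: [0.5602, -0.2455, 0.0884]
eef_rot: [0.988, 0.157, -0.0, -0.0]
ft_force: [1.1, 0.2, 1.0]
grip_width: 0.0006
gripper_force: 0.4
```

>>> {"method": "play_rows", "body": {"motion": [{"twist": [0,0,0],"travel": [-0.24,-0.08,-0.04],"jaw": 1},{"twist": [0,0,0],"travel": [-0.23,-0.08,-0.06],"jaw": 1},{"twist": [0,0,0],"travel": [-0.22,-0.07,-0.08],"jaw": 1},{"twist": [0,0,0],"travel": [-0.22,-0.07,-0.11],"jaw": 1},{"twist": [0,0,0],"travel": [0,0,0],"jaw": 1}]}}

```text
time_s: 33.2
ee_pos: [0.5327, -0.2544, 0.0793]
eef_rot: [0.988, 0.157, -0.001, -0.0]
ft_force: [-0.1, 0.4, 1.2]
grip_width: -0.0001
gripper_force: 0.5
```

>>> {"method": "play_rows", "body": {"motion": [{"twist": [0,0,0],"travel": [-0.2,-0.07,-0.13],"jaw": 1},{"twist": [0,0,0],"travel": [-0.19,-0.06,-0.15],"jaw": 1},{"twist": [0,0,0],"travel": [-0.18,-0.06,-0.17],"jaw": 1},{"twist": [0,0,0],"travel": [-0.16,-0.05,-0.19],"jaw": 1},{"twist": [0,0,0],"travel": [-0.14,-0.05,-0.2],"jaw": 1},{"twist": [0,0,0],"travel": [-0.12,-0.04,-0.22],"jaw": 1},{"twist": [0,0,0],"travel": [0,0,0],"jaw": 1}]}}

```text
time_s: 34.08
ee_pos: [0.5035, -0.2641, 0.0473]
eef_rot: [0.988, 0.158, -0.0, -0.0]
ft_force: [-0.2, -0.5, 1.9]
grip_width: 0.0006
gripper_force: 0.8
```

>>> {"method": "play_rows", "body": {"motion": [{"twist": [0,0,0],"travel": [-0.05,-0.02,-0.11],"jaw": 1},{"twist": [0,0,0],"travel": [-0.05,-0.02,-0.12],"jaw": 1},{"twist": [0,0,0],"travel": [0,0,0],"jaw": 1},{"twist": [0,0,0],"travel": [0,0,0],"jaw": 1}]}}

```text
time_s: 34.58
ee_pos: [0.5012, -0.2651, 0.041]
eef_rot: [0.987, 0.158, 0.0, -0.0]
ft_force: [0.1, -0.4, 2.5]
grip_width: 0.0003
gripper_force: 0.8
```

>>> {"method": "play_rows", "body": {"motion": [{"twist": [0,0,0],"travel": [-0.04,-0.01,-0.12],"jaw": 1},{"twist": [0,0,0],"travel": [0,0,0],"jaw": 1},{"twist": [0,0,0],"travel": [0,0,0],"jaw": 1}]}}

```text
time_s: 34.95
ee_pos: [0.5, -0.2655, 0.0374]
eef_rot: [0.987, 0.158, 0.0, 0.0]
ft_force: [-0.8, 0.1, 0.7]
grip_width: 0.0006
gripper_force: 0.8
```

>>> {"method": "play_rows", "body": {"motion": [{"twist": [0,0,0],"travel": [-0.02,0,-0.1],"jaw": 1},{"twist": [0,0,0],"travel": [0,0,0],"jaw": 1},{"twist": [0,0,0],"travel": [0,0,0],"jaw": 1}]}}

```text
time_s: 35.33
ee_pos: [0.4993, -0.2657, 0.0344]
eef_rot: [0.987, 0.158, -0.0, 0.0]
ft_force: [-1.6, -1.0, 1.9]
grip_width: 0.0005
gripper_force: 0.9
```

>>> {"method": "play_rows", "body": {"motion": [{"twist": [0,0,0],"travel": [-0.02,0,-0.08],"jaw": 1},{"twist": [0,0,0],"travel": [0,0,0],"jaw": 1},{"twist": [0,0,0],"travel": [0,0,0],"jaw": 1}]}}

```text
time_s: 35.7
ee_pos: [0.4988, -0.2656, 0.032]
eef_rot: [0.987, 0.158, 0.0, 0.0]
ft_force: [0.2, -1.2, 1.6]
grip_width: 0.0008
gripper_force: 0.9
```

>>> {"method": "play_rows", "body": {"motion": [{"twist": [0,0,0],"travel": [0,0,-0.06],"jaw": 1},{"twist": [0,0,0],"travel": [0,0,0],"jaw": 1},{"twist": [0,0,0],"travel": [0,0,0],"jaw": 1}]}}

```text
time_s: 36.08
ee_pos: [0.4986, -0.2656, 0.0302]
eef_rot: [0.987, 0.158, -0.0, 0.0]
ft_force: [-0.9, -1.3, 3.0]
grip_width: 0.0008
gripper_force: 1.4
```

>>> {"method": "play_rows", "body": {"motion": [{"twist": [0,0,0],"travel": [0,0,-0.05],"jaw": 1},{"twist": [0,0,0],"travel": [0,0,0],"jaw": 1},{"twist": [0,0,0],"travel": [0,0,0],"jaw": 1}]}}

```text
time_s: 36.45
ee_pos: [0.4982, -0.2657, 0.0288]
eef_rot: [0.987, 0.158, -0.0, 0.0]
ft_force: [-2.8, -0.9, 5.3]
grip_width: 0.0001
gripper_force: 2.5
```

>>> {"method": "play_rows", "body": {"motion": [{"twist": [0,0,0],"travel": [-0.015,0,-0.04],"jaw": 1},{"twist": [0,0,0],"travel": [0,0,0],"jaw": 1},{"twist": [0,0,0],"travel": [0,0,0],"jaw": 1}]}}

```text
time_s: 36.83
ee_pos: [0.498, -0.2658, 0.0277]
eef_rot: [0.987, 0.158, -0.0, 0.0]
ft_force: [-1.6, -1.7, 6.2]
grip_width: 0.0004
gripper_force: 3.0
```

>>> {"method": "play_rows", "body": {"motion": [{"twist": [0,0,0],"travel": [-0.01,0,-0.03],"jaw": 1},{"twist": [0,0,0],"travel": [0,0,0],"jaw": 1},{"twist": [0,0,0],"travel": [0,0,0],"jaw": 1}]}}

```text
time_s: 37.2
ee_pos: [0.4978, -0.2658, 0.0267]
eef_rot: [0.987, 0.158, -0.0, 0.0]
ft_force: [-2.2, -2.1, 4.8]
grip_width: 0.0005
gripper_force: 2.6
```

>>> {"method": "play_rows", "body": {"motion": [{"twist": [0,0,0],"travel": [-0.01,0,-0.03],"jaw": 1},{"twist": [0,0,0],"travel": [0,0,0],"jaw": 1},{"twist": [0,0,0],"travel": [0,0,0],"jaw": 1}]}}

```text
time_s: 37.58
ee_pos: [0.4981, -0.2643, 0.0252]
eef_rot: [0.987, 0.158, 0.0, -0.001]
ft_force: [0.4, 0.3, 0.0]
grip_width: 0.0005
gripper_force: 0.0
```

```bash
cat > chk.py <<'E'
from h import *
s=get_image("side");st=sense();print(st["ee_pos"],st["ft_force"],st["gripper_force"],st["time_s"])
o=cv2.imread("pics/side0.png")[:,:,::-1].astype(int)
d=np.abs(s.astype(int)-o).sum(2)
for r in range(204,246): print(r,''.join('#' if v>110 else '.' for v in d[r,300:385]))
E
python3 chk.py
```

```text
[ 0.49803086 -0.26444978  0.02530076] [ 0.40653378  0.06530938 -0.00565848] 0.0 37.625
204 ....###################################################################..............
205 ....###################################################################..............
206 ....###################################################################..............
207 ......#################################################################..............
208 .......################################################################..............
209 ........###############################################################..............
210 ..........#################################################################..........
211 ..........#####################################################################......
212 ............########....##########################################################...
213 ............##..........#############################################################
214 ........................#############################################################
215 ...................
[... 2066 characters left out ...]
.......................................####...........................
239 .....................................................######..........................
240 .......................................#################.............................
241 .................................###################.................................
242 ................................#######..............................................
243 .....................................................................................
244 .....................................................................................
245 .....................................................................................
```

>>> {"method": "play_rows", "body": {"motion": [{"twist": [0,0,0],"travel": [0,0,0.1],"jaw": 1},{"twist": [0,0,0],"travel": [0,0,0.4],"jaw": 1},{"twist": [0,0,0],"travel": [0,0,0.8],"jaw": 1},{"twist": [0,0,0],"travel": [0,0,0.8],"jaw": 1},{"twist": [0,0,0],"travel": [0,0,0.8],"jaw": 1},{"twist": [0,0,0],"travel": [-0.4,0.3,0.8],"jaw": 1},{"twist": [0,0,0],"travel": [-0.4,0.8,0.5],"jaw": 1},{"twist": [0,0,0],"travel": [-0.4,0.8,0],"jaw": 1},{"twist": [0,0,0],"travel": [-0.4,0.8,0],"jaw": 1},{"twist": [0,0,0],"travel": [-0.4,0.8,0],"jaw": 1},{"twist": [0,0,0],"travel": [-0.4,0.8,0],"jaw": 1},{"twist": [0,0,0],"travel": [0,0,0],"jaw": 1}]}}

```text
time_s: 39.12
ee_pos: [0.425, -0.1348, 0.1523]
eef_rot: [0.987, 0.159, -0.0, -0.001]
ft_force: [0.8, -0.1, 0.3]
grip_width: 0.0003
gripper_force: 0.0
```

```bash
sed -i 's/v>110/v>150/' chk.py; python3 chk.py
```

```text
[ 0.42610242 -0.13636954  0.15235661] [0.13692901 0.13983395 0.67598911] 0.0 39.175
204 ..............................................#######................................
205 .....................................................................................
206 .....................................................................................
207 .....................................................................................
208 .....................................................................................
209 .....................................................................................
210 .....................................................................................
211 ......................................#....##........................................
212 .............................##.##.####.###.#######..................................
213 ...........................###############.....##########...###......................
214 ............................########.#..#.##.#..#################....................
215 ......................
[... 2063 characters left out ...]
........................................##############################
239 ......................................................###############################
240 ...........................................##...#######################......########
241 ............................................###########################............##
242 .............................................###########################.............
243 .............................................############################............
244 .............................................#############################...........
245 ..............................................############################...........
```

>>> {"method": "play_rows", "body": {"motion": [{"twist": [0,0,0],"travel": [0,0.8,0.5],"jaw": 1},{"twist": [0,0,0],"travel": [0,0.8,0.5],"jaw": 1},{"twist": [0,0,0],"travel": [0,0.8,0.5],"jaw": 1},{"twist": [0,0,0],"travel": [0,0.8,0],"jaw": 1},{"twist": [0,0,0],"travel": [0,0.8,0],"jaw": 1},{"twist": [0,0,0],"travel": [0,0.8,0],"jaw": 1},{"twist": [0,0,0],"travel": [0,0.8,0],"jaw": 1},{"twist": [0,0,0],"travel": [0,0.8,0],"jaw": 1},{"twist": [0,0,0],"travel": [0,0.8,0],"jaw": 1},{"twist": [0,0,0],"travel": [0,0.8,0],"jaw": 1},{"twist": [0,0,0],"travel": [0,0,0],"jaw": 1},{"twist": [0,0,0],"travel": [0,0,0],"jaw": 1}]}}

```text
time_s: 40.67
ee_pos: [0.4265, 0.1021, 0.197]
eef_rot: [0.988, 0.157, 0.001, 0.0]
ft_force: [-0.2, -0.3, -0.4]
grip_width: 0.0006
gripper_force: 0.0
```

```bash
sed -i 's/v>150/v>90/' chk.py; python3 chk.py
python3 - <<'E'
from h import *
t=get_image("top").astype(int);o=cv2.imread("pics/top0.png")[:,:,::-1].astype(int);d=np.abs(t-o).sum(2)
for r in range(240,330,3): print(r,''.join('#' if v>90 else '.' for v in d[r,360:440]))
E
```

```text
[0.42628115 0.1020152  0.19695809] [-0.55915507 -0.1302024   0.82420792] 0.0 40.725
204 .............................................#########.......................########
205 .............................................................................########
206 ..............................................................................#######
207 ...............................................................................######
208 ................................................................................#####
209 ................................................................................#####
210 .................................................................................####
211 .....................................................................................
212 .....................................................................................
213 .....................................................................................
214 .....................................................................................
215 ......................
[... 4613 characters left out ...]
....................
306 ................................................................................
309 ................................................................................
312 ................................................................................
315 ................................................................................
318 ................................................................................
321 ................................................................................
324 ................................................................................
327 ................................................................................
```

The case and latch look the same as in the starting pictures in both views: lid shut, latch at rest.

```bash
python3 -c "
from plant import *
print(job_done())"
```

```text
the job is handed in; nothing more can be done
None
```

I handed the job in with the frog in its nest, the lid shut and latched, and the arm clear at about 41 s; `job_done()` returned no verdict, and the frog's seating was judged by feel and the side camera, since the arm hid the top view.

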